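Load the detector's sample carriage and lock it home

TASK

Loosen the clamp knob, draw the sample carriage fully out to the loading end, tighten the knob to lock it there, and then stand every sample cup from the pocket tray upright in the carriage's trough. Loosen the knob again, slide the loaded carriage fully home under the detector head, tighten the knob to lock it, and push the emptied tray across the bench so that it lies squarely inside the taped outline. Leave the other things on the bench where they are.

Things in the scene. Friction and masses are not known exactly. Their poses are not given: they have to be found in the camera images.
- carriage (a joint): slide of the sample carriage along the detector station's rail (a flat aluminium plate 110 mm wide, 14 mm thick), m: 0 = fully home under the detector head (hard stop), 0.150 = fully out at the loading end (hard stop). About 2 N moves it when the clamp is loose; with the clamp tight a brake holds it (over 50 N)
- clamp (a joint): turn of the black clamp knob on the carriage, rad: 0 = fully loose, 1.4 = fully tight (hard stops). It grows clockwise seen from above. The brake bites above about 0.8, so below 0.7 the carriage is free and from 1.2 it is tight. It takes about 0.1 N m to turn and stays where it is left
- clamp_grip (a point): grip point on the black knob's vertical axis, 56 mm above the bench. The grip is an upright bar 44 mm long (point x) and 14 mm thick (point y), from 21 mm below to 10 mm above this point, over a round 44 mm skirt. The knob rides on the carriage 125 mm to the -y side of the trough's centre and turns with the joint; the carriage may be drawn and pushed by it
- trough (a point): centre of the carriage trough's floor, 24 mm above the bench, z up; +y points home to the detector head, -y to the loading end and the knob. Open grey box with dark floor, inside 78 mm (x) by 150 mm (y), walls 4 mm thick, 12 mm high. The white head overhangs the rail 66 to 96 mm above the bench and most of the trough when home; fully out, its edge is 115 mm to the +y side
- tray: loose grey pocket tray, 124 mm (x) by 130 mm (y) by 14 mm high, 0.35 kg; origin at the centre of its underside, z up. Floor and walls are 4 mm thick; two by three pockets (two along x, three along y), 10 mm deep, about 56 by 38 mm. The cups stand in some pockets, at most one in each
- cup1: round sample cup, all white, 29 mm diameter, 28 mm high, 30 g; origin at the centre of its underside, z up. Starts standing in a tray pocket; may be absent
- cup2: as cup1
- cup3: as cup1
- cup4: as cup1
- outline: rectangle of black tape on the bench where the emptied tray belongs, flat (nothing to bump over); inside 154 mm (x) by 160 mm (y), so 15 mm to spare on each side of the tray. Origin at its centre; the tray may lie either way round in it, its x along the outline's x
- amber: loose bystander: amber bottle 48 mm diameter, 100 mm high; leave it alone
- screwdriver: loose bystander: screwdriver 170 mm long lying on the bench; leave it alone
- marker: loose bystander: black marker 14 mm thick, 130 mm long, lying on the bench on the robot's side of the work; leave it alone
- cup5: as cup1
- cup6: as cup1

How it is judged:
On the way, in this order (a step that is already met when the one before it is completed fails the run):
1. the clamp is turned loose (value of joint clamp below 0.75 rad), for 0.2 s.
2. the carriage is drawn fully out (value of joint carriage above 0.14 m), for 0.2 s.
3. the clamp is tight with the carriage out (value of joint carriage above 0.135 m and value of joint clamp above 1.15 rad), for 0.2 s.
4. every cup stands in the trough while the carriage is locked out (value of joint carriage above 0.135 m and value of joint clamp above 1 rad and x of cup1 in the frame of trough between -0.03 and 0.03 m and y of cup1 in the frame of trough between -0.068 and 0.068 m and z of cup1 in the frame of trough between -0.006 and 0.006 m and angle between each of cup1, cup2, cup3, cup4, cup5, cup6's own z axis and vertical below 0.2 rad and linear speed of each of cup1, cup2, cup3, cup4, cup5, cup6 below 0.05 m/s and x of cup2 in the frame of trough between -0.03 and 0.03 m and y of cup2 in the frame of trough between -0.068 and 0.068 m and z of cup2 in the frame of trough between -0.006 and 0.006 m and x of cup3 in the frame of trough between -0.03 and 0.03 m and y of cup3 in the frame of trough between -0.068 and 0.068 m and z of cup3 in the frame of trough between -0.006 and 0.006 m and x of cup4 in the frame of trough between -0.03 and 0.03 m and y of cup4 in the frame of trough between -0.068 and 0.068 m and z of cup4 in the frame of trough between -0.006 and 0.006 m and x of cup5 in the frame of trough between -0.03 and 0.03 m and y of cup5 in the frame of trough between -0.068 and 0.068 m and z of cup5 in the frame of trough between -0.006 and 0.006 m and x of cup6 in the frame of trough between -0.03 and 0.03 m and y of cup6 in the frame of trough between -0.068 and 0.068 m and z of cup6 in the frame of trough between -0.006 and 0.006 m), for 0.3 s.
5. the clamp is loosened again (value of joint clamp below 0.75 rad), for 0.2 s.
6. the loaded carriage is fully home (value of joint carriage below 0.008 m and x of cup1 in the frame of trough between -0.03 and 0.03 m and y of cup1 in the frame of trough between -0.068 and 0.068 m and z of cup1 in the frame of trough between -0.006 and 0.006 m and angle between each of cup1, cup2, cup3, cup4, cup5, cup6's own z axis and vertical below 0.2 rad and linear speed of each of cup1, cup2, cup3, cup4, cup5, cup6 below 0.05 m/s and x of cup2 in the frame of trough between -0.03 and 0.03 m and y of cup2 in the frame of trough between -0.068 and 0.068 m and z of cup2 in the frame of trough between -0.006 and 0.006 m and x of cup3 in the frame of trough between -0.03 and 0.03 m and y of cup3 in the frame of trough between -0.068 and 0.068 m and z of cup3 in the frame of trough between -0.006 and 0.006 m and x of cup4 in the frame of trough between -0.03 and 0.03 m and y of cup4 in the frame of trough between -0.068 and 0.068 m and z of cup4 in the frame of trough between -0.006 and 0.006 m and x of cup5 in the frame of trough between -0.03 and 0.03 m and y of cup5 in the frame of trough between -0.068 and 0.068 m and z of cup5 in the frame of trough between -0.006 and 0.006 m and x of cup6 in the frame of trough between -0.03 and 0.03 m and y of cup6 in the frame of trough between -0.068 and 0.068 m and z of cup6 in the frame of trough between -0.006 and 0.006 m), for 0.2 s.
7. the clamp is tight with the carriage home (value of joint carriage below 0.008 m and value of joint clamp above 1.15 rad), for 0.2 s.
At the end, for the whole second after the job is handed in: carriage within 8 mm of home, clamp tight (above 1.15 rad), every present cup standing upright (within 0.2 rad) on the trough's floor and at rest, tray flat on the bench within 22 mm of the outline's centre and within 0.22 rad of its direction, at rest (all of step 7 and horizontal distance between tray and outline below 0.022 m and angle between the x axis of tray and the x axis of outline, either way round below 0.22 rad and height (world z) of tray below 0.004 m and angle between tray's own z axis and vertical below 0.05 rad and linear speed of tray below 0.01 m/s and x of cup1 in the frame of trough between -0.03 and 0.03 m and y of cup1 in the frame of trough between -0.068 and 0.068 m and z of cup1 in the frame of trough between -0.006 and 0.006 m and angle between each of cup1, cup2, cup3, cup4, cup5, cup6's own z axis and vertical below 0.2 rad and linear speed of each of cup1, cup2, cup3, cup4, cup5, cup6 below 0.05 m/s and x of cup2 in the frame of trough between -0.03 and 0.03 m and y of cup2 in the frame of trough between -0.068 and 0.068 m and z of cup2 in the frame of trough between -0.006 and 0.006 m and x of cup3 in the frame of trough between -0.03 and 0.03 m and y of cup3 in the frame of trough between -0.068 and 0.068 m and z of cup3 in the frame of trough between -0.006 and 0.006 m and x of cup4 in the frame of trough between -0.03 and 0.03 m and y of cup4 in the frame of trough between -0.068 and 0.068 m and z of cup4 in the frame of trough between -0.006 and 0.006 m and x of cup5 in the frame of trough between -0.03 and 0.03 m and y of cup5 in the frame of trough between -0.068 and 0.068 m and z of cup5 in the frame of trough between -0.006 and 0.006 m and x of cup6 in the frame of trough between -0.03 and 0.03 m and y of cup6 in the frame of trough between -0.068 and 0.068 m and z of cup6 in the frame of trough between -0.006 and 0.006 m); the robot touches nothing.
It fails at once if a bystander on the bench is moved more than 25 mm (distance of any of amber, screwdriver, marker from where it was at the start of the episode above 0.025 m).
Of cup1, cup2, cup3, cup4, cup5, cup6 only 3 to 6 are there at a start; the rules pass over those that are not, and their reading is None.
At some moment in a run one of tray may be knocked a few centimetres aside while the robot is not near it.
It also fails if it takes over 210 s, if anything falls off the work surface, if the arm or the gripper's body presses on something with over 40 N, if the wrist force passes 120 N, or if a joint passes its speed limit or range.

ROBOT

A 6-joint arm with a two-finger parallel gripper is mounted at the origin on the work surface. World frame = base frame: x ahead of the robot, y to its left, z up, the work surface at z = 0. Lengths are in m, angles in rad, forces in N, time in s.
With the tool pointing down it reaches from about 0.25 to 0.775 m from the base axis. Payload 4 kg.
Tool frame: the origin (TCP) lies midway between the tips of the shut fingers; the grasp point (between the pads) lies 19 mm behind it (robot.tcp_to_grasp is the distance from the TCP to the grasp point, in m); x points along the fingers, y is the direction in which the jaws open and shut, and the axes are right-handed (so a half turn about x gives the same grasp; the last joint's range is limited). The gripper opens to 94 mm and grips with 3 to 60 N. Pads are 16 mm wide; open, the fingers measure 119 mm over their backs; the gripper's body (75 mm by 177 mm) begins 78 mm behind the grasp point.
Start: joints at [1.059, 0.087, 1.371, -0, 1.684, -0.103], TCP at [0.219, 0.505, 0.206] pointing down, gripper open.
Joint ranges: [-3.1, 3.1], [-0.76, 2.03], [0.27, 2.55], [-1.08, 4.22], [0.17, 2.65], [-2.57, 2.57]. Speed limits (rad/s): [2.79, 2.79, 3.14, 3.14, 3.14, 3.14].

INTERFACE

Orientations are given as [roll, pitch, yaw] about the fixed x, y, z axes, in that order (R = Rz(yaw) Ry(pitch) Rx(roll)).
In Python, from bench import robot gives the robot as it stands.
- The arm moves only by the tool send_rows, never from a script. Its argument "increments" is a list of rows, each a list of 5 numbers: the opening, from -1 (shut) to 1 (fully open), so that 0 is half open, then the shift along the tool's x, y, z in m, then the turn about the tool's x in rad. In form: [[hand, tx, ty, tz, roll], ...]. A call has 1 to 5 rows; each row is the pose to reach, as a shift and turn from the pose commanded when the call began, along the tool's axes at that moment; what a row does not reach only later rows make up. A row lasts 1/12 s, in which the tool goes at most 41.7 mm and 7.16 degrees, less where a joint would pass 70% of its speed; a pose out of reach is approached as far as the arm can. A call with a gripper value outside its range is refused whole. The fingers move at their own pace and stop on an object; the grip force is fixed at half the most. Time passes only in rows, so rows that repeat a pose let the fingers close. It gives the time, the measured TCP pose, the force and the opening at its end, in the units of the state.
- robot.get_obs(): the state, without advancing time (a new reading comes with each control period).
- robot.snapshot(name): name is "scene" or "side" or "wrist"; returns a dict with "image" (420x560x3 uint8, red, green, blue), "intrinsics" (3x3 intrinsics, pixels), "world_from_camera" (4x4, takes a point from camera to world coordinates). Camera axes: x right, y down, z forward; pixel columns grow to the right and rows downward; lengths in m; the calibration is good to about 2 mm. The wrist camera is an equidistant fisheye: a pixel r from the principal point sees the ray r / f radians off the axis. A picture is of the moment at which its call begins. There is no depth.
- robot.close_job(): hands the job in, once; it reports no verdict.
The state is a dict: "time": time; "joint_positions": joint angles; "qvel": joint speeds; "joint_torque": joint torques, N m; "tool_pos": TCP position; "ee_rot": TCP orientation; "wrist_force": force on the tool from outside, world axes, zero at the start; "wrist_torque": the same for the moment, N m; "width": finger opening in m.
Only numpy, scipy, OpenCV 4.12 (cv2) and the standard library are available. Lean on these libraries where they do the work, as an engineer would, in place of code of your own. Each camera call takes 0.05 s, during which the arm holds its last target.

## Working session

There is one attempt and no reset: what is moved stays moved. The work goes in short steps, Python scripts to look and compute and a tool call to move; the robot and the scene stay as the last step left them, time stands still between calls to the robot, and variables do not carry over. Pictures are saved under pics/ and viewed, and the job is handed in when it is done.

Besides the shell and the picture viewer there is one more tool, called after "Request:" by a JSON object that holds its "method" and its "body". send_rows: Moves the arm, as the interface text tells. Its arguments: {"type":"object","properties":{"increments":{"type":"array"}},"required":["increments"]}

```bash
ls; mkdir -p pics; cat > h.py <<'E'
import numpy as np, cv2
from bench import robot
from scipy.spatial.transform import Rotation as R
def snap(n,f,crop=None,scale=1):
    s=robot.snapshot(n); im=s["image"][:,:,::-1].copy()
    cv2.imwrite(f"pics/{f}_raw.png",im)
    np.savez(f"pics/{f}.npz",K=s["intrinsics"],T=s["world_from_camera"])
    if crop: im=im[crop[1]:crop[3],crop[0]:crop[2]]
    if scale!=1: im=cv2.resize(im,None,fx=scale,fy=scale,interpolation=cv2.INTER_CUBIC)
    cv2.imwrite(f"pics/{f}.png",im)
    return s
def crop(f,c,scale,out):
    im=cv2.imread(f"pics/{f}_raw.png")[c[1]:c[3],c[0]:c[2]]
    cv2.imwrite(f"pics/{out}.png",cv2.resize(im,None,fx=scale,fy=scale,interpolation=cv2.INTER_CUBIC))
def px2w(f,u,v,z,fish=False):
    d=np.load(f"pics/{f}.npz");K=d["K"];T=d["T"]
    a=(u-K[0,2])/K[0,0];b=(v-K[1,2])/K[1,1]
    if fish:
        r=np.hypot(a,b); s=np.sin(r)/r if r>1e-9 else 1; ray=np.array([a*s,b*s,np.cos(r)])
    else: ray=np.array([a,b,1.])
    w=T[:3,:3]@ray;o=T[:3,3]
    return o+w*(z-o[2])/w[2]
def w2px(f,p,fish=False):
    d=np.load(f"pics/{f}.npz");K=d["K"];T=d["T"]
    c=T[:3,:3].T@(np.array(p)-T[:3,3])
    if fish:
        r=np.hypot(c[0],c[1]);th=np.arctan2(r,c[2]);k=th/r if r>1e-9 else 0;x,y=c[0]*k,c[1]*k
    else: x,y=c[0]/c[2],c[1]/c[2]
    return np.array([K[0,0]*x+K[0,2],K[1,1]*y+K[1,2]])
def st():
    o=robot.get_obs(); Rm=R.from_euler('xyz',o["ee_rot"]).as_matrix()
    print("t",round(o["time"],2),"pos",np.round(o["tool_pos"],4),"rpy",np.round(o["ee_rot"],3),"w",round(o["width"],4),"F",np.round(o["wrist_force"],1))
    print("toolx",np.round(Rm[:,0],3),"tooly",np.round(Rm[:,1],3),"toolz",np.round(Rm[:,2],3)); print("q",np.round(o["joint_positions"],3))
    return o,Rm
E
python3 - <<'E'
from h import *
st()
for n in("scene","side","wrist"):
    s=snap(n,n+"0"); print(n,s["intrinsics"].round(1).tolist(),s["world_from_camera"].round(3).tolist())
E
```

```text
pics
t 0.0 pos [0.2184 0.5042 0.2043] rpy [-1.668  1.569 -2.076] w 0.0936 F [-0.1 -0.5  0.3]
toolx [-0.001 -0.002 -1.   ] tooly [ 0.398  0.918 -0.002] toolz [ 0.918 -0.398 -0.   ]
q [ 1.059  0.088  1.372 -0.     1.684 -0.103]
scene [[524.4, 0.0, 274.4], [0.0, 524.4, 201.6], [0.0, 0.0, 1.0]] [[0.821, 0.487, -0.298, 0.944], [0.571, -0.704, 0.421, -0.471], [-0.005, -0.516, -0.856, 1.061], [0.0, 0.0, 0.0, 1.0]]
side [[492.9, 0.0, 273.2], [0.0, 492.9, 207.6], [0.0, 0.0, 1.0]] [[0.757, -0.503, 0.418, 0.049], [-0.653, -0.568, 0.5, -0.606], [-0.014, -0.651, -0.759, 1.004], [0.0, 0.0, 0.0, 1.0]]
wrist [[325.2, 0.0, 278.8], [0.0, 325.2, 209.6], [0.0, 0.0, 1.0]] [[0.397, 0.881, 0.258, 0.144], [0.918, -0.381, -0.114, 0.536], [-0.002, 0.282, -0.959, 0.384], [0.0, 0.0, 0.0, 1.0]]
```

View pics/scene0.png

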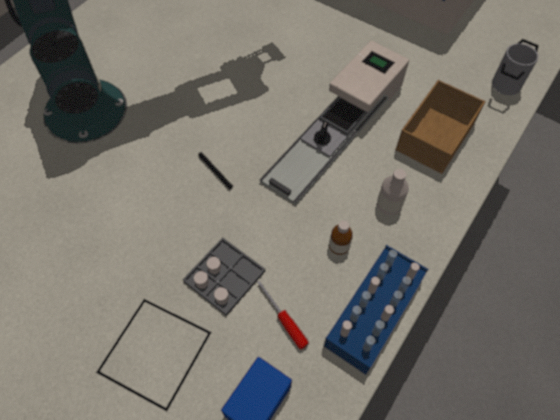

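View pics/side0.png

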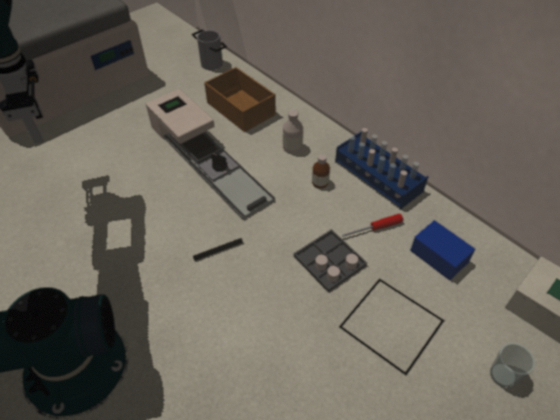

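View pics/wrist0.png

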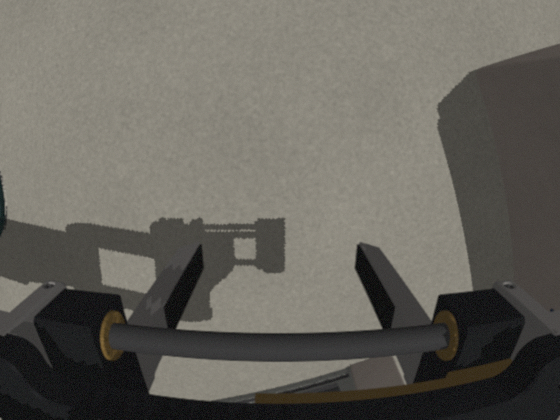

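```bash
python3 - <<'E'
from h import *
crop("scene0",(240,30,440,210),4,"c1")
crop("side0",(135,80,335,230),4,"c2")
crop("scene0",(80,220,320,420),3.3,"c3")
crop("side0",(280,210,460,380),4,"c4")
E
```

```text
(no output)
```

View pics/c1.png

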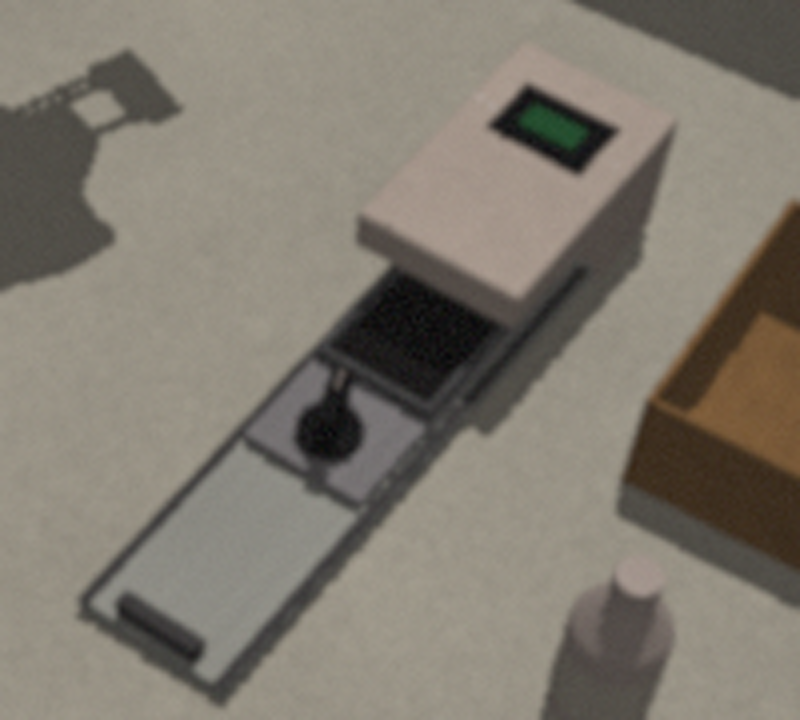

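View pics/c2.png

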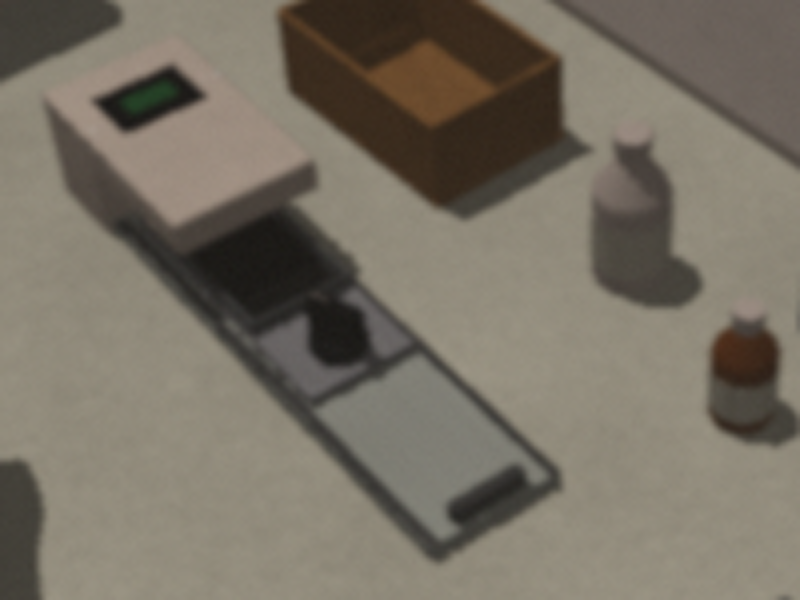

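View pics/c3.png

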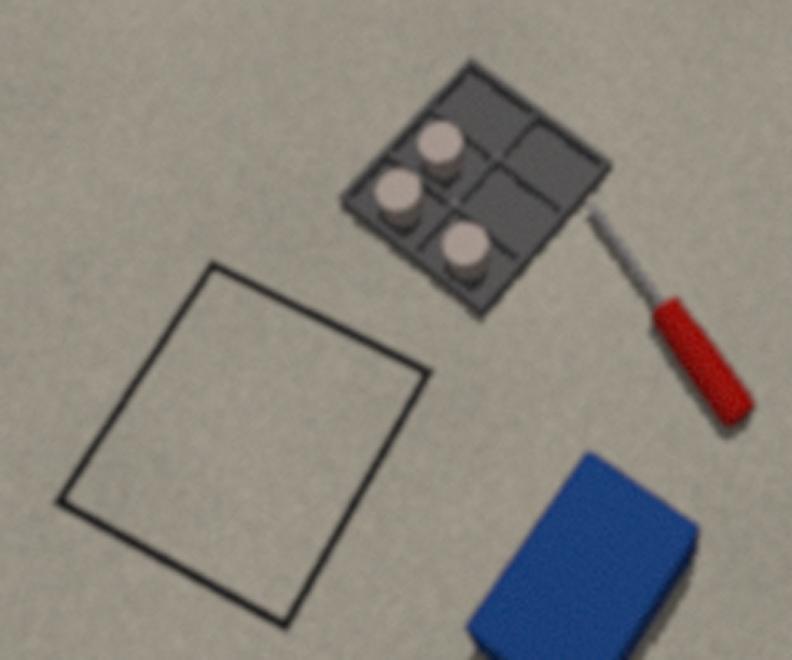

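View pics/c4.png

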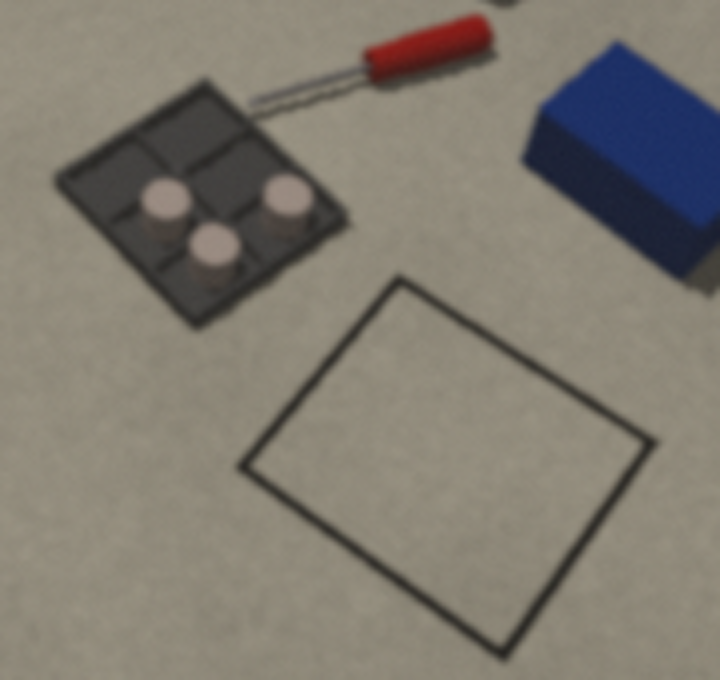

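```bash
python3 - <<'E'
from h import *
def P(f,ox,oy,s,pts,z):
    r=[]
    for u,v in pts:
        r.append(px2w(f,ox+(u+.5)/s-.5,oy+(v+.5)/s-.5,z)); print(f,r[-1].round(4))
    return np.array(r)
def rect(c):
    for i in range(4): 
        d=c[(i+1)%4]-c[i]; print('   side',np.linalg.norm(d).round(4),np.degrees(np.arctan2(d[1],d[0])).round(1))
    print('   centre',c.mean(0).round(4))
sc=("scene0",80,220,3.3); sd=("side0",280,210,4)
print("tray");rect(P(*sc,[(471,60),(609,163),(480,318),(343,203)],.014));rect(P(*sd,[(204,82),(346,218),(196,326),(57,182)],.014))
print("cups");P(*sc,[(440,142),(399,190),(466,244)],.032);P(*sd,[(166,198),(215,245),(289,193)],.032)
print("outl");rect(P(*sc,[(214,264),(428,373),(286,627),(61,501)],0));rect(P(*sd,[(400,279),(653,441),(503,656),(243,466)],0))
a=("scene0",240,30,4);b=("side0",135,80,4)
print("knob");P(*a,[(330,420)],.06);P(*b,[(337,325)],.06)
print("rail end");P(*a,[(85,600),(222,695)],.01);P(*b,[(558,478),(440,555)],.01)
print("head corners z.096");P(*a,[(358,215),(515,302),(675,122),(530,45)],.096);P(*b,[(315,163),(178,228),(48,98),(172,42)],.096)
print("trough near rim z.036");P(*a,[(320,350),(430,412)],.036);P(*b,[(352,268),(253,330)],.036)
E
```

```text
tray
scene0 [ 0.5378 -0.1002  0.014 ]
scene0 [ 0.6587 -0.1086  0.014 ]
scene0 [ 0.6533 -0.24    0.014 ]
scene0 [ 0.5333 -0.2297  0.014 ]
   side 0.1212 -4.0
   side 0.1316 -92.4
   side 0.1204 175.1
   side 0.1296 88.0
   centre [ 0.5958 -0.1696  0.014 ]
side0 [ 0.6537 -0.1069  0.014 ]
side0 [ 0.644  -0.2364  0.014 ]
side0 [ 0.5235 -0.23    0.014 ]
side0 [ 0.5315 -0.1024  0.014 ]
   side 0.1299 -94.3
   side 0.1206 177.0
   side 0.1279 86.4
   side 0.1223 -2.1
   centre [ 0.5882 -0.1689  0.014 ]
cups
scene0 [ 0.5648 -0.1653  0.032 ]
scene0 [ 0.5641 -0.2066  0.032 ]
scene0 [ 0.6217 -0.211   0.032 ]
side0 [ 0.5636 -0.1629  0.032 ]
side0 [ 0.5618 -0.2056  0.032 ]
side0 [ 0.6211 -0.2087  0.032 ]
outl
scene0 [ 0.4866 -0.3062  0.    ]
scene0 [ 0.6444 -0.2835  0.    ]
scene0 [ 0.6699 -0.4472  0.    ]
scene0 [ 0.512  -0.4702  0.    ]
   side 0.1595 8.2
   side 0.1658 -81.1
   side 0.1596 -171.7
   side 0.1659 98.8
   centre [ 0.5782 -0.3768  0.    ]
side0 [ 0.644  -0.2818  0.    ]
side0 [ 0.6694 -0.4451  0.    ]
side0 [ 0.5102 -0.4691  0.    ]
side0 [ 0.4865 -0.3053  0.    ]
   side 0.1653 -81.2
   side 0.1609 -171.4
   side 0.1656 98.2
   side 0.1592 8.5
   centre [ 0.5775 -0.3753  0.    ]
knob
scene0 [0.5824 0.2417 0.06  ]
side0 [0.567  0.2442 0.06  ]
rail end
scene0 [0.5161 0.0779 0.01  ]
scene0 [0.6207 0.0694 0.01  ]
side0 [0.6174 0.0708 0.01  ]
side0 [0.5157 0.071  0.01  ]
head corners z.096
scene0 [0.5238 0.3625 0.096 ]
scene0 [0.6392 0.3559 0.096 ]
scene0 [0.6485 0.5463 0.096 ]
scene0 [0.5373 0.5555 0.096 ]
side0 [0.6355 0.3565 0.096 ]
side0 [0.5225 0.3633 0.096 ]
side0 [0.5314 0.5503 0.096 ]
side0 [0.6391 0.5466 0.096 ]
trough near rim z.036
scene0 [0.5387 0.3027 0.036 ]
scene0 [0.6213 0.2993 0.036 ]
side0 [0.624  0.3063 0.036 ]
side0 [0.5328 0.3011 0.036 ]
```

Request:
{"method": "send_rows", "body": {"increments": [[0.5, 0, -0.008, 0.038, 0], [0.5, 0, -0.016, 0.077, 0], [0.5, 0, -0.024, 0.115, 0], [0.5, 0, -0.033, 0.154, 0], [0.5, 0, -0.041, 0.193, 0]]}}

```text
time: 0.57
tool_pos: [0.3803, 0.389, 0.2052]
ee_rot: [-2.116, 1.57, -2.524]
wrist_force: [0.9, 1.1, 0.0]
width: 0.0707
```

Request:
{"method": "send_rows", "body": {"increments": [[0.5, 0, -0.008, 0.038, 0], [0.5, 0, -0.016, 0.077, 0], [0.5, 0, -0.024, 0.115, 0], [0.5, 0, -0.033, 0.154, 0], [0.5, 0, -0.041, 0.193, 0]]}}

```text
time: 0.98
tool_pos: [0.5414, 0.2745, 0.2051]
ee_rot: [-2.614, 1.57, -3.023]
wrist_force: [-0.9, 0.5, 0.5]
width: 0.0705
```

```bash
python3 - <<'E'
from h import *
st(); snap("wrist","w1"); snap("scene","s1",(240,30,440,210),4); 
E
```

```text
t 0.98 pos [0.5414 0.2745 0.2051] rpy [-2.614  1.57  -3.023] w 0.0705 F [-0.9  0.5  0.5]
toolx [-0.001 -0.    -1.   ] tooly [ 0.398  0.918 -0.   ] toolz [ 0.918 -0.398 -0.001]
q [ 0.376  0.215  1.226  0.     1.701 -0.786]
```

View pics/w1.png

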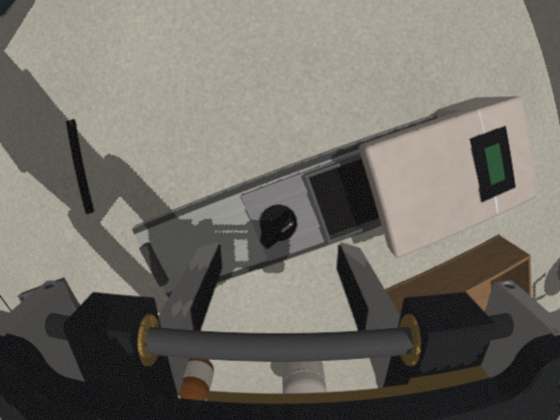

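```bash
python3 - <<'E'
from h import *
crop("w1",(220,150,400,280),4.4,"c5")
E
```

```text
(no output)
```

View pics/c5.png

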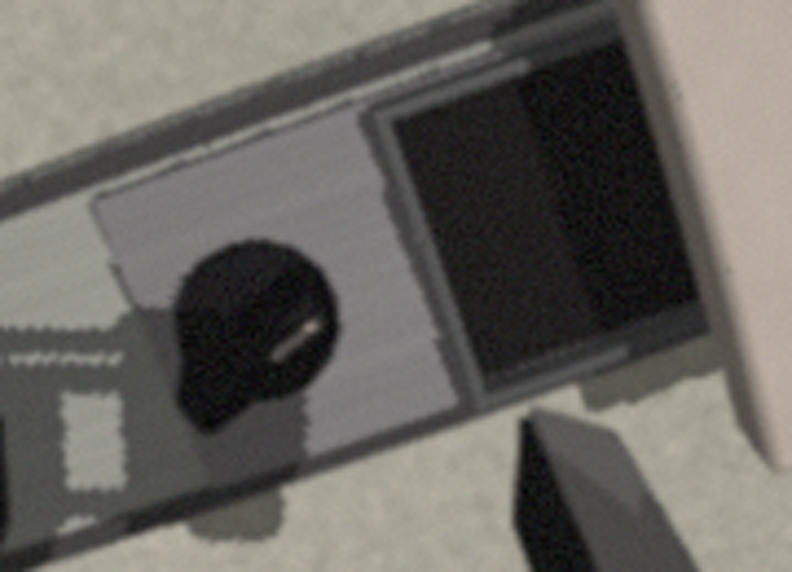

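View pics/s1.png

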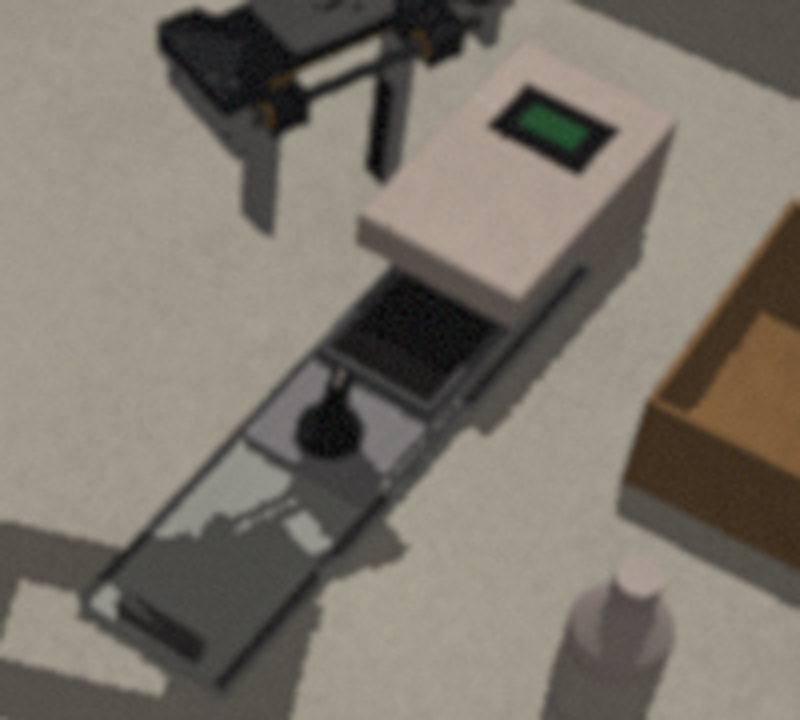

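```bash
python3 - <<'E'
from h import *
def W(u,v,z): return px2w("w1",220+(u+.5)/4.4-.5,150+(v+.5)/4.4-.5,z,True).round(4)
print("skirt",W(257,320,.035))
print("stripe",W(276,358,.066),W(318,328,.066)); 
print("low end of bar",W(207,432,.066),W(185,400,.066))
print("trough in near corners",W(398,125,.036),W(485,395,.036))
print("plate corners",W(95,200,.024),W(308,452,.024))
print("head edge",W(620,5,.066),W(770,465,.066))
print(np.load("pics/w1.npz")["T"][:3,3])
E
```

```text
skirt [0.5748 0.2582 0.035 ]
stripe [0.5757 0.2627 0.066 ] [0.5728 0.2748 0.066 ]
low end of bar [0.5867 0.2399 0.066 ] [0.577  0.2385 0.066 ]
trough in near corners [0.5416 0.3107 0.036 ] [0.6177 0.3052 0.036 ]
plate corners [0.5312 0.231  0.024 ] [0.619  0.2542 0.024 ]
head edge [0.5291 0.368  0.066 ] [0.6537 0.3667 0.066 ]
[0.46694673 0.30595378 0.38468684]
```

```bash
cat >> h.py <<'E'
def plan(x,y,z,az=None):
    """shift in tool axes to reach world TCP target, and roll to put tool y at azimuth az (deg, mod 180)"""
    o,Rm=st(); d=Rm.T@(np.array([x,y,z])-o["tool_pos"])
    cur=np.degrees(np.arctan2(Rm[1,1],Rm[0,1])); r=0
    if az is not None: r=np.radians(((cur-az+90)%180)-90)
    print("-> tx ty tz",d.round(4),"roll",round(r,3),"| az now",cur.round(1),"dist",np.linalg.norm(d).round(3))
E
```

Request:
{"method": "send_rows", "body": {"increments": [[0, 0, -0.001, 0.019, 0.12], [0, 0, -0.002, 0.038, 0.24], [0, 0, -0.002, 0.038, 0.36], [0, 0, -0.002, 0.038, 0.48], [0, 0, -0.002, 0.038, 0.6]]}}

```text
time: 1.5
tool_pos: [0.5739, 0.2593, 0.2048]
ee_rot: [-2.117, 1.569, -3.132]
wrist_force: [-0.8, 0.6, 0.1]
width: 0.0475
```

Request:
{"method": "send_rows", "body": {"increments": [[0, 0.02, 0, 0, 0.12], [0, 0.05, 0, 0, 0.24], [0, 0.08, 0, 0, 0.32], [0, 0.1, 0, 0, 0.32], [0, 0.1, 0, 0, 0.32]]}}

```text
time: 1.92
tool_pos: [0.5699, 0.2584, 0.0987]
ee_rot: [-1.504, 1.559, -2.832]
wrist_force: [-0.3, -0.3, -1.0]
width: 0.0468
```

```bash
python3 - <<'E'
from h import *
plan(.5755,.258,.038,14)
snap("wrist","w2"); crop("w2",(180,150,400,320),3.6,"w2")
E
```

```text
t 1.92 pos [0.5699 0.2584 0.0987] rpy [-1.504  1.559 -2.832] w 0.0468 F [-0.3 -0.3 -1. ]
toolx [-0.012 -0.004 -1.   ] tooly [ 0.971  0.24  -0.012] toolz [ 0.24  -0.971  0.001]
q [0.335 0.305 1.328 0.    1.521 0.092]
-> tx ty tz [0.0607 0.006  0.0017] roll -0.002 | az now 13.9 dist 0.061
```

View pics/w2.png

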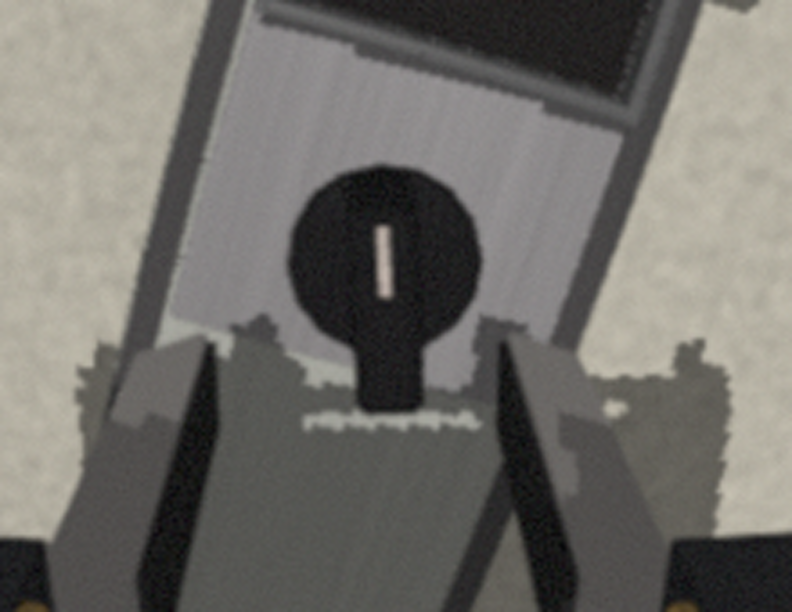

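Request:
{"method": "send_rows", "body": {"increments": [[0, 0.01, 0.005, 0.001, 0], [0, 0.03, 0.005, 0.001, 0], [0, 0.05, 0.005, 0.001, 0], [0, 0.06, 0.005, 0.001, 0], [0, 0.06, 0.005, 0.001, 0]]}}

```text
time: 2.38
tool_pos: [0.5786, 0.2591, 0.0437]
ee_rot: [-1.519, 1.568, -2.848]
wrist_force: [0.1, -0.9, 0.2]
width: 0.0468
```

```bash
python3 - <<'E'
from h import *
plan(.5755,.258,.038,14)
snap("wrist","w3"); crop("w3",(180,150,400,320),3.6,"w3")
E
```

```text
t 2.38 pos [0.5786 0.2591 0.0437] rpy [-1.519  1.568 -2.848] w 0.0468 F [ 0.1 -0.9  0.2]
toolx [-0.003 -0.001 -1.   ] tooly [ 0.971  0.24  -0.003] toolz [ 0.24  -0.971  0.   ]
q [0.332 0.353 1.379 0.    1.413 0.089]
-> tx ty tz [ 0.0057 -0.0032  0.0003] roll -0.002 | az now 13.9 dist 0.007
```

View pics/w3.png

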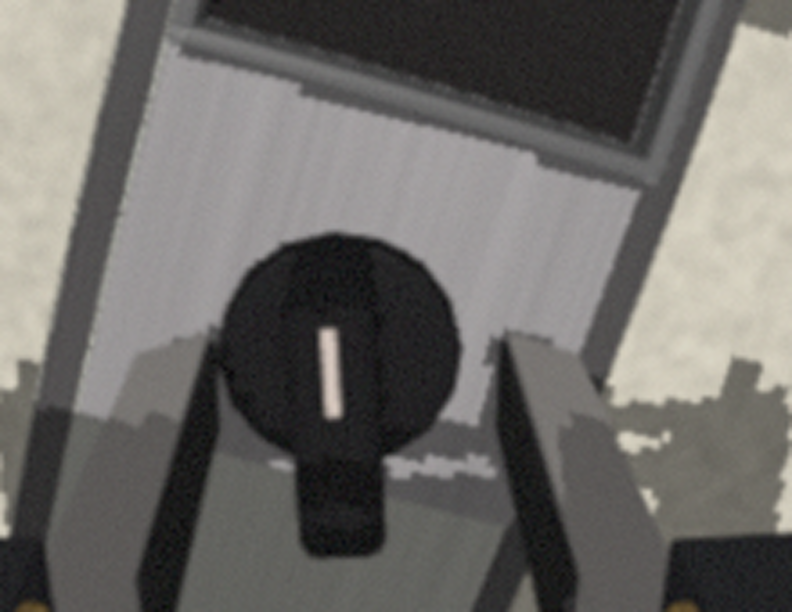

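Request:
{"method": "send_rows", "body": {"increments": [[0, 0.005, -0.003, 0, 0], [0, 0.005, -0.003, 0, 0], [-0.6, 0.005, -0.003, 0, 0], [-1, 0.005, -0.003, 0, 0], [-1, 0.005, -0.003, 0, 0]]}}

```text
time: 2.85
tool_pos: [0.577, 0.2588, 0.0414]
ee_rot: [1.71, 1.569, 0.381]
wrist_force: [1.4, 0.4, 0.1]
width: 0.0305
```

Request:
{"method": "send_rows", "body": {"increments": [[-1, 0, 0, 0, 0], [-1, 0, 0, 0, 0], [-1, 0, 0, 0, 0]]}}

```text
time: 3.1
tool_pos: [0.5755, 0.2584, 0.0407]
ee_rot: [-1.572, 1.568, -2.901]
wrist_force: [-3.1, -1.0, 3.8]
width: 0.0137
```

```bash
python3 - <<'E'
from h import *
plan(.5755,.258,.038,14)
snap("wrist","w4"); crop("w4",(180,150,400,320),3.6,"w4")
E
```

```text
t 3.1 pos [0.5755 0.2584 0.0407] rpy [-1.572  1.568 -2.901] w 0.0137 F [-3.1 -1.   3.8]
toolx [-0.002 -0.001 -1.   ] tooly [ 0.971  0.24  -0.002] toolz [ 0.24  -0.971 -0.   ]
q [0.332 0.349 1.391 0.    1.404 0.09 ]
-> tx ty tz [ 0.0027 -0.0001  0.0004] roll -0.002 | az now 13.9 dist 0.003
```

View pics/w4.png

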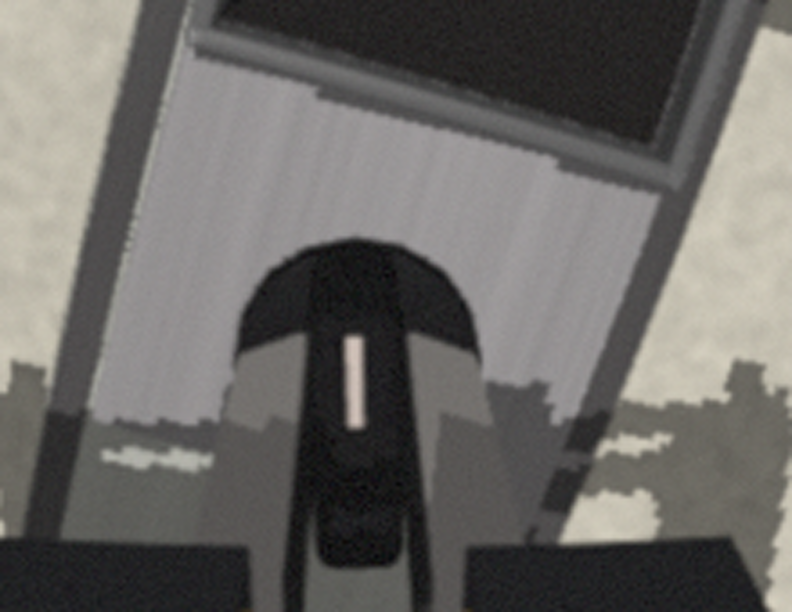

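Request:
{"method": "send_rows", "body": {"increments": [[-1, 0, 0, 0, -0.11], [-1, 0, 0, 0, -0.22], [-1, 0, 0, 0, -0.33], [-1, 0, 0, 0, -0.44], [-1, 0, 0, 0, -0.55]]}}

```text
time: 3.57
tool_pos: [0.5756, 0.2585, 0.0407]
ee_rot: [-2.258, 1.569, -3.032]
wrist_force: [-3.6, -1.2, 3.1]
width: 0.0135
```

Request:
{"method": "send_rows", "body": {"increments": [[-1, 0, 0, 0, -0.11], [-1, 0, 0, 0, -0.22], [-1, 0, 0, 0, -0.33], [-1, 0, 0, 0, -0.44], [-1, 0, 0, 0, -0.5]]}}

```text
time: 3.98
tool_pos: [0.5757, 0.2587, 0.0407]
ee_rot: [-2.893, 1.569, 3.116]
wrist_force: [-3.4, -0.2, 2.4]
width: 0.0134
```

Request:
{"method": "send_rows", "body": {"increments": [[-1, 0, 0, 0, 0], [-1, 0, 0, 0, 0], [-1, 0, 0, 0, 0], [-1, 0, 0, 0, 0]]}}

```text
time: 4.32
tool_pos: [0.5758, 0.2586, 0.0407]
ee_rot: [-2.82, 1.569, -3.099]
wrist_force: [-4.5, -0.7, 3.8]
width: 0.0139
```

```bash
python3 - <<'E'
from h import *
plan(.5648,.1088,.0415); print(robot.get_obs()["wrist_torque"].round(2) if hasattr(robot.get_obs()["wrist_torque"],'round') else robot.get_obs()["wrist_torque"])
snap("wrist","w5"); crop("w5",(150,120,430,320),2.8,"w5")
E
```

```text
t 4.32 pos [0.5758 0.2586 0.0407] rpy [-2.82   1.569 -3.099] w 0.0139 F [-4.5 -0.7  3.8]
toolx [-0.001 -0.    -1.   ] tooly [ 0.276  0.961 -0.   ] toolz [ 0.961 -0.276 -0.001]
q [ 0.332  0.349  1.391  0.     1.403 -0.959]
-> tx ty tz [-0.0008 -0.1471  0.0308] roll 0 | az now 74.0 dist 0.15
[-0.15  1.04  0.07]
```

View pics/w5.png

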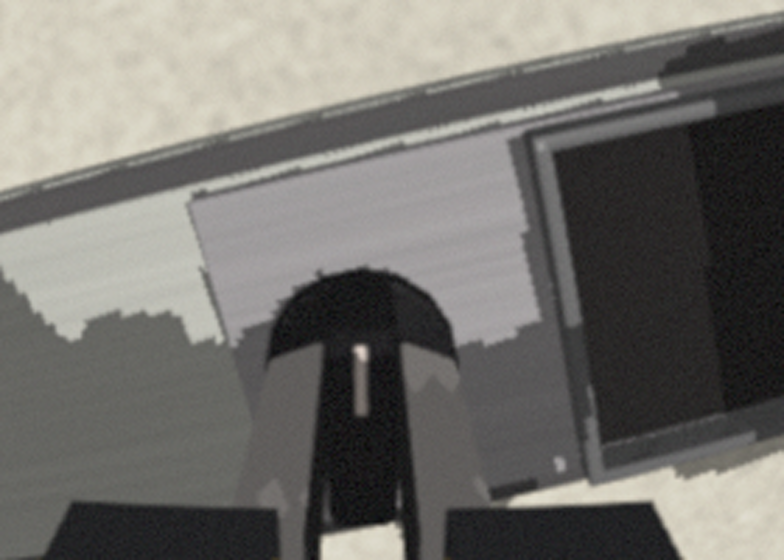

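Request:
{"method": "send_rows", "body": {"increments": [[-1, 0, -0.012, 0.0025, 0], [-1, 0, -0.03, 0.0063, 0], [-1, 0, -0.05, 0.0106, 0], [-1, 0, -0.07, 0.0148, 0], [-1, 0, -0.09, 0.019, 0]]}}

```text
time: 4.78
tool_pos: [0.5713, 0.1674, 0.0407]
ee_rot: [0.877, 1.566, 0.598]
wrist_force: [1.1, 2.9, -1.0]
width: 0.0137
```

Request:
{"method": "send_rows", "body": {"increments": [[-1, 0, -0.015, 0.0032, 0], [-1, 0, -0.03, 0.0063, 0], [-1, 0, -0.045, 0.0095, 0], [-1, 0, -0.059, 0.0125, 0], [-1, 0, -0.06, 0.0126, 0]]}}

```text
time: 5.2
tool_pos: [0.5695, 0.1236, 0.0407]
ee_rot: [1.568, 1.53, 1.289]
wrist_force: [9.9, 45.7, -10.7]
width: 0.0139
```

```bash
python3 - <<'E'
from h import *
plan(.5648,.1088,.0415); 
snap("wrist","w6"); snap("scene","s6",(240,30,440,210),4)
E
```

```text
t 5.2 pos [0.5695 0.1236 0.0407] rpy [1.568 1.53  1.289] w 0.0139 F [  9.9  45.7 -10.7]
toolx [ 0.011  0.039 -0.999] tooly [0.276 0.96  0.041] toolz [ 0.961 -0.276  0.   ]
q [ 0.094  0.233  1.539  0.039  1.355 -1.206]
-> tx ty tz [-0.0014 -0.0155 -0.0004] roll 0 | az now 74.0 dist 0.016
```

View pics/w6.png

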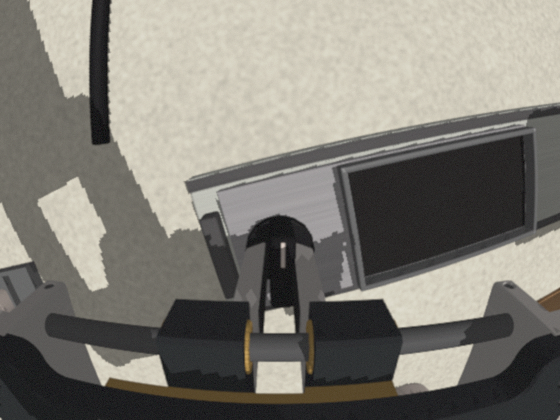

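View pics/s6.png

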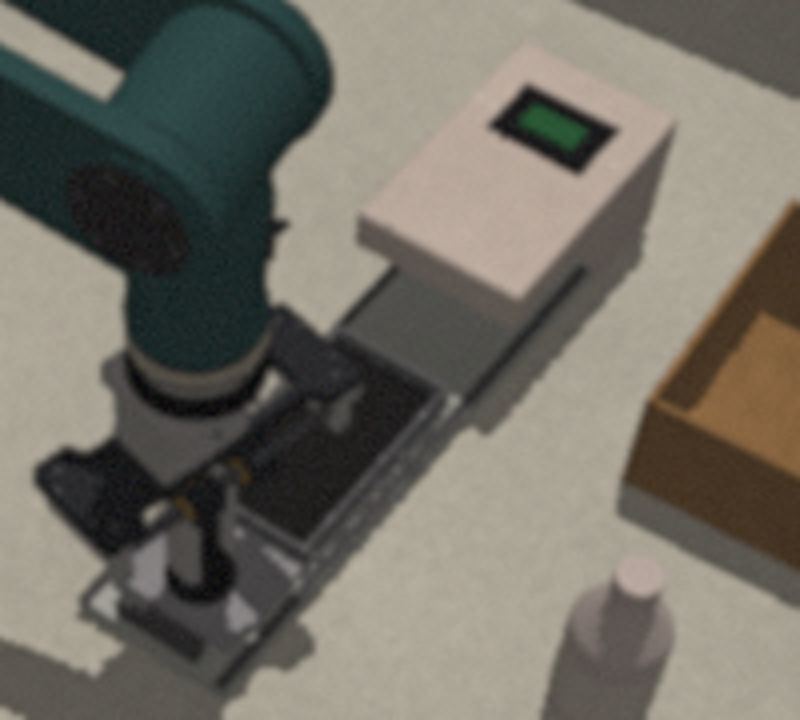

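```bash
python3 - <<'E'
from h import *
crop("w6",(170,110,560,320),2.05,"c6")
E
```

```text
(no output)
```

View pics/c6.png

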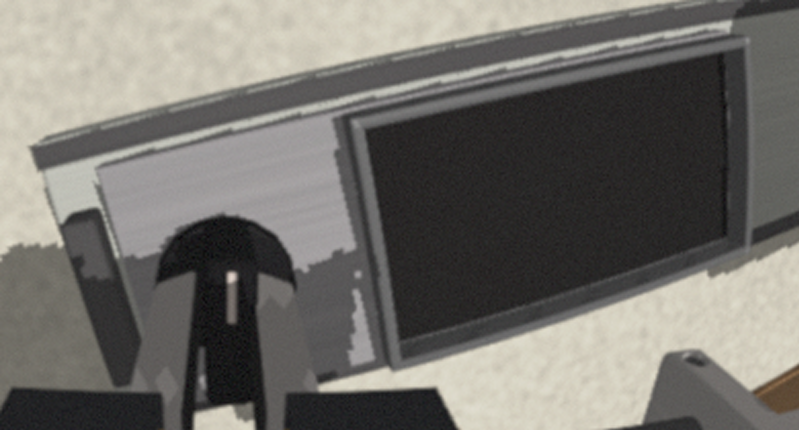

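```bash
python3 - <<'E'
from h import *
def W(u,v,z): return px2w("w6",170+(u+.5)/2.05-.5,110+(v+.5)/2.05-.5,z,True).round(4)
print("near in",W(357,125,.036),W(397,352,.036)," far in rim",W(735,45,.036),W(745,250,.036))
print("plate corner",W(98,167,.024),"plate edge",W(118,255,.024))
print("stopbar right side",W(103,215,.024),W(138,340,.024), "rail end",W(33,150,.012))
E
```

```text
near in [0.5318 0.1734 0.036 ] [0.608  0.1707 0.036 ]  far in rim [0.539  0.3204 0.036 ] [0.6205 0.3219 0.036 ]
plate corner [0.5248 0.0965 0.024 ] plate edge [0.5535 0.0933 0.024 ]
stopbar right side [0.5396 0.0931 0.024 ] [0.584  0.0897 0.024 ] rail end [0.5152 0.0752 0.012 ]
```

Request:
{"method": "send_rows", "body": {"increments": [[-1, 0, 0.006, -0.0012, 0], [-1, 0, 0.012, -0.0025, 0], [-1, 0, 0.012, -0.0025, 0], [-1, 0, 0.012, -0.0025, 0]]}}

```text
time: 5.63
tool_pos: [0.5696, 0.1243, 0.0407]
ee_rot: [1.245, 1.557, 0.967]
wrist_force: [3.9, 14.1, -3.0]
width: 0.0138
```

```bash
python3 - <<'E'
from h import *
plan(.566,.1225,.041)
E
```

```text
t 5.63 pos [0.5696 0.1243 0.0407] rpy [1.245 1.557 0.967] w 0.0138 F [ 3.9 14.1 -3. ]
toolx [ 0.008  0.011 -1.   ] tooly [0.274 0.962 0.013] toolz [ 0.962 -0.275  0.004]
q [ 0.111  0.24   1.53   0.011  1.363 -1.184]
-> tx ty tz [-0.0003 -0.0027 -0.0029] roll 0 | az now 74.1 dist 0.004
```

Still pressed lightly on the stop (14 N). Tighten.

Request:
{"method": "send_rows", "body": {"increments": [[-1, 0, 0, 0, 0.11], [-1, 0, 0, 0, 0.22], [-1, 0, 0, 0, 0.33], [-1, 0, 0, 0, 0.44], [-1, 0, 0, 0, 0.55]]}}

```text
time: 6.05
tool_pos: [0.5694, 0.124, 0.0407]
ee_rot: [1.826, 1.557, 0.993]
wrist_force: [4.0, 13.8, -2.8]
width: 0.0139
```

Request:
{"method": "send_rows", "body": {"increments": [[-1, 0, 0, 0, 0.11], [-1, 0, 0, 0, 0.22], [-1, 0, 0, 0, 0.33], [-1, 0, 0, 0, 0.44], [-1, 0, 0, 0, 0.57]]}}

```text
time: 6.47
tool_pos: [0.5691, 0.1238, 0.0408]
ee_rot: [2.42, 1.558, 1.021]
wrist_force: [2.9, 13.9, -1.7]
width: 0.0139
```

Request:
{"method": "send_rows", "body": {"increments": [[-1, 0, 0, 0, 0], [-1, 0, 0, 0, 0], [-1, 0, 0, 0, 0], [-1, 0, 0, 0, 0]]}}

```text
time: 6.8
tool_pos: [0.5691, 0.1238, 0.0407]
ee_rot: [2.422, 1.558, 1.028]
wrist_force: [3.8, 14.0, -2.2]
width: 0.0141
```

```bash
python3 - <<'E'
from h import *
plan(.566,.1225,.041); print(np.round(robot.get_obs()["wrist_torque"],2))
snap("wrist","w7"); snap("side","sd7")
E
```

```text
t 6.8 pos [0.5691 0.1238 0.0407] rpy [2.422 1.558 1.028] w 0.0141 F [ 3.8 14.  -2.2]
toolx [ 0.007  0.011 -1.   ] tooly [0.984 0.176 0.009] toolz [ 0.176 -0.984 -0.01 ]
q [ 0.111  0.239  1.53   0.011  1.364 -0.069]
-> tx ty tz [-0.0003 -0.0033  0.0007] roll 0 | az now 10.1 dist 0.003
[ 2.24 -0.47 -0.03]
```

View pics/w7.png

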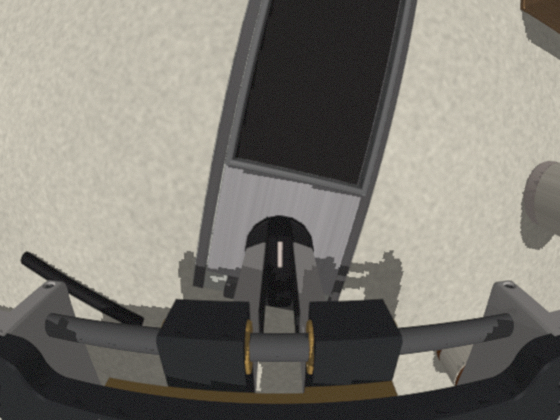

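View pics/sd7.png

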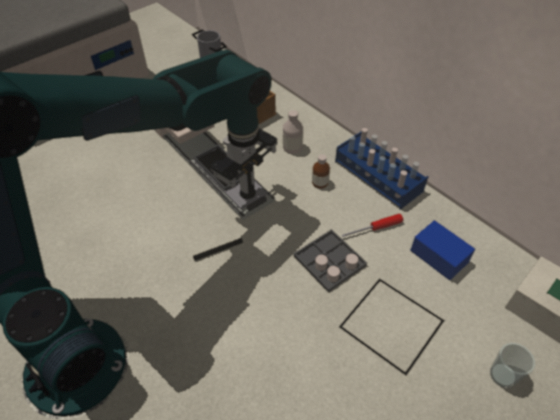

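Request:
{"method": "send_rows", "body": {"increments": [[0, 0, 0, 0, 0], [0, 0, 0, 0, 0], [0, -0.03, 0, 0, 0], [0, -0.07, 0, 0, 0], [0, -0.1, 0, 0, 0]]}}

```text
time: 7.32
tool_pos: [0.5672, 0.1171, 0.1421]
ee_rot: [0.898, 1.569, -0.497]
wrist_force: [1.7, 0.1, 1.2]
width: 0.0435
```

```bash
python3 - <<'E'
from h import *
plan(.564,-.164,.14,-3)
snap("wrist","w8"); crop("w8",(130,30,450,270),2.5,"c8")
E
```

```text
t 7.32 pos [0.5672 0.1171 0.1421] rpy [ 0.898  1.569 -0.497] w 0.0435 F [1.7 0.1 1.2]
toolx [ 0.002 -0.001 -1.   ] tooly [0.985 0.175 0.001] toolz [ 0.175 -0.985  0.001]
q [ 1.060e-01  1.710e-01  1.403e+00 -1.000e-03  1.566e+00 -6.900e-02]
-> tx ty tz [ 0.0023 -0.0522  0.2763] roll 0.228 | az now 10.1 dist 0.281
```

View pics/c8.png

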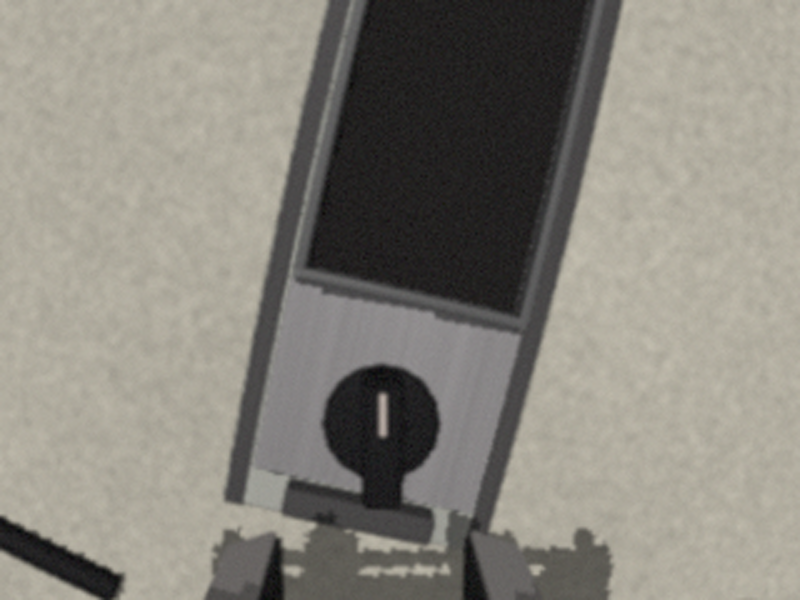

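Request:
{"method": "send_rows", "body": {"increments": [[0, 0, -0.008, 0.039, 0.08], [0, 0, -0.015, 0.078, 0.16], [0, 0, -0.022, 0.117, 0.228], [0, 0, -0.03, 0.156, 0.228], [0, 0, -0.037, 0.195, 0.228]]}}

```text
time: 7.78
tool_pos: [0.5643, -0.0831, 0.1403]
ee_rot: [0.779, 1.569, -0.844]
wrist_force: [0.5, 0.0, -0.2]
width: 0.0473
```

```bash
python3 - <<'E'
from h import *
def W(u,v,z): return px2w("w8",130+(u+.5)/2.5-.5,30+(v+.5)/2.5-.5,z,True).round(4)
print(W(305,268,.036),W(522,316,.036),"skirt",W(381,422,.035),"stripe",W(382,395,.066),W(382,436,.066))
plan(.564,-.164,.1,-3)
snap("wrist","w9")
E
```

```text
[0.5339 0.1753 0.036 ] [0.6125 0.1723 0.036 ] skirt [0.57   0.1248 0.035 ] stripe [0.567  0.1415 0.066 ] [0.5694 0.128  0.066 ]
t 7.78 pos [ 0.5643 -0.0831  0.1403] rpy [ 0.779  1.569 -0.844] w 0.0473 F [ 0.5  0.  -0.2]
toolx [ 0.001 -0.001 -1.   ] tooly [ 0.999 -0.052  0.001] toolz [-0.052 -0.999  0.001]
q [-2.450e-01  1.530e-01  1.428e+00 -1.000e-03  1.560e+00 -1.930e-01]
-> tx ty tz [0.0404 0.0039 0.0807] roll 0.0 | az now -3.0 dist 0.09
```

View pics/w9.png

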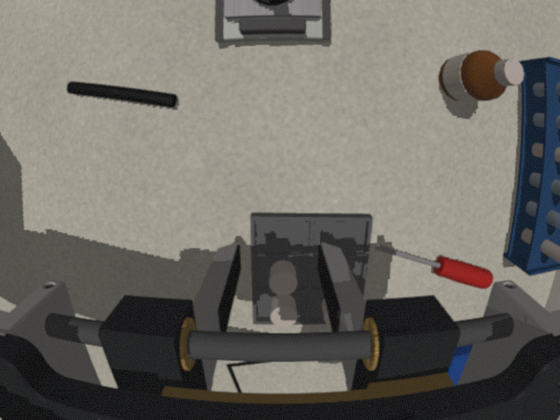

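```bash
python3 - <<'E'
from h import *
crop("w9",(230,200,390,335),4.5,"c9")
print(px2w("w9",282,278,.032,True),px2w("w9",285,315,.032,True), [px2w("w9",u,v,.014,True).round(4) for u,v in ((251,214),(371,214))])
E
```

```text
[ 0.56509003 -0.15818939  0.032     ] [ 0.56611721 -0.20373037  0.032     ] [array([ 0.5377, -0.0952,  0.014 ]), array([ 0.6583, -0.1017,  0.014 ])]
```

View pics/c9.png

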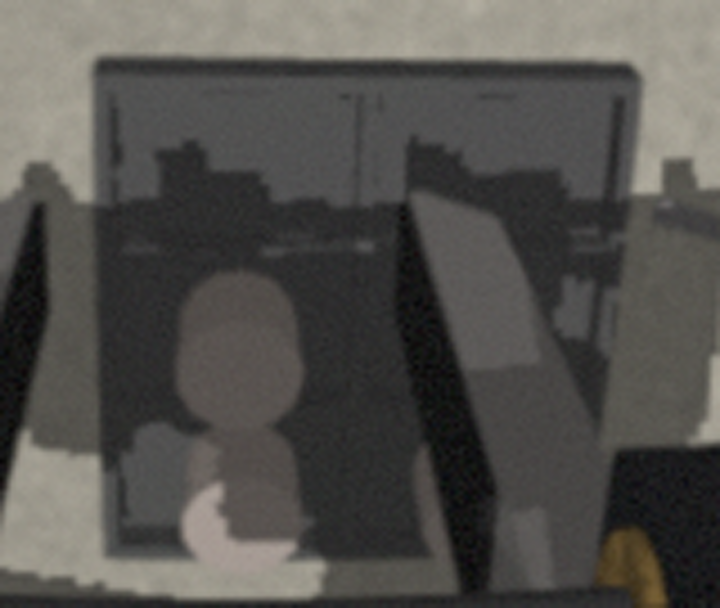

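Request:
{"method": "send_rows", "body": {"increments": [[0, 0, 0.003, 0.035, 0], [0, 0.01, 0.005, 0.07, 0], [0, 0.03, 0.005, 0.081, 0], [0, 0.05, 0.005, 0.081, 0], [0, 0.05, 0.005, 0.081, 0]]}}

```text
time: 8.25
tool_pos: [0.5623, -0.1625, 0.0852]
ee_rot: [-1.815, 1.563, 2.843]
wrist_force: [-0.6, 1.2, -0.9]
width: 0.0475
```

```bash
python3 - <<'E'
from h import *
plan(.565,-.164,.017,-3)
snap("wrist","w10"); crop("w10",(150,150,430,350),2.8,"c10")
E
```

```text
t 8.25 pos [ 0.5623 -0.1625  0.0852] rpy [-1.815  1.563  2.843] w 0.0475 F [-0.6  1.2 -0.9]
toolx [-0.008  0.002 -1.   ] tooly [ 0.998 -0.054 -0.008] toolz [-0.054 -0.999 -0.002]
q [-3.780e-01  2.240e-01  1.456e+00 -1.000e-03  1.470e+00 -3.230e-01]
-> tx ty tz [0.0681 0.0033 0.0015] roll -0.002 | az now -3.1 dist 0.068
```

View pics/c10.png

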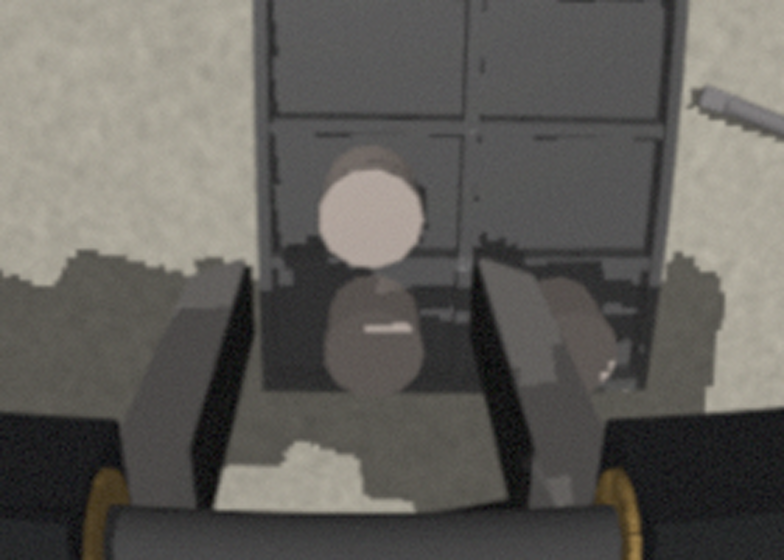

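Request:
{"method": "send_rows", "body": {"increments": [[0, 0.02, 0.002, 0.001, 0], [0, 0.045, 0.002, 0.001, 0], [0, 0.066, 0.002, 0.001, 0], [0, 0.066, 0.002, 0.001, 0], [0, 0.066, 0.002, 0.001, 0]]}}

```text
time: 8.72
tool_pos: [0.5671, -0.1622, 0.0246]
ee_rot: [-1.828, 1.57, 2.834]
wrist_force: [-0.3, 0.6, -0.1]
width: 0.0467
```

```bash
python3 - <<'E'
from h import *
plan(.565,-.164,.018,-3)
snap("wrist","w11"); crop("w11",(150,150,430,350),2.8,"c11")
E
```

```text
t 8.72 pos [ 0.5671 -0.1622  0.0246] rpy [-1.828  1.57   2.834] w 0.0467 F [-0.3  0.6 -0.1]
toolx [-0.001  0.    -1.   ] tooly [ 0.999 -0.05  -0.001] toolz [-0.05  -0.999 -0.   ]
q [-0.375  0.277  1.519 -0.     1.347 -0.324]
-> tx ty tz [ 0.0066 -0.002   0.0019] roll 0.002 | az now -2.9 dist 0.007
```

View pics/c11.png

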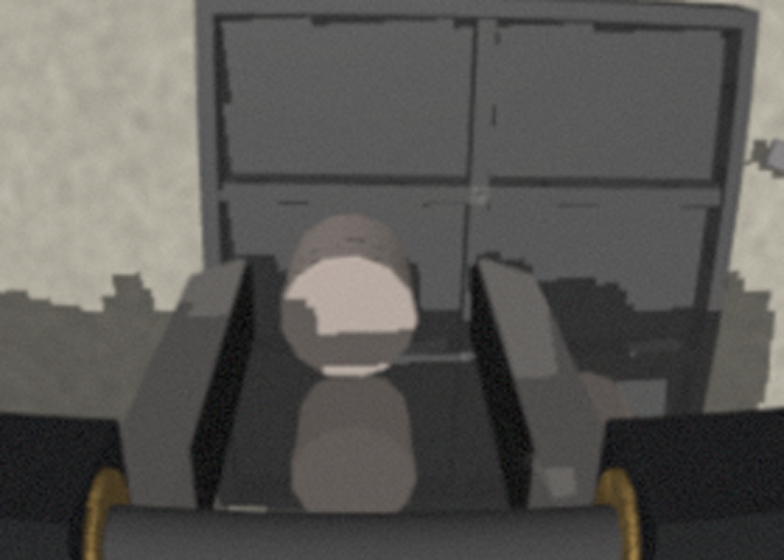

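Request:
{"method": "send_rows", "body": {"increments": [[0, 0.005, -0.002, 0.002, 0], [0, 0.005, -0.002, 0.002, 0], [-1, 0.005, -0.002, 0.002, 0], [-1, 0.005, -0.002, 0.002, 0], [-1, 0.005, -0.002, 0.002, 0]]}}

```text
time: 9.18
tool_pos: [0.5655, -0.1649, 0.0202]
ee_rot: [1.277, 1.57, -0.345]
wrist_force: [-0.1, -0.7, -0.3]
width: 0.0304
```

Request:
{"method": "send_rows", "body": {"increments": [[-1, 0, 0, 0, 0], [-1, 0, 0, 0, 0], [-1, -0.02, 0, 0, 0], [-1, -0.06, 0, 0, 0], [-1, -0.1, 0, 0, 0]]}}

```text
time: 9.6
tool_pos: [0.5633, -0.164, 0.118]
ee_rot: [-1.926, 1.565, 2.735]
wrist_force: [0.9, 0.0, 0.3]
width: 0.0282
```

```bash
python3 - <<'E'
from h import *
# place at trough local y=+.045
c=np.array([.5765,.2495]);ey=np.array([.0523,.9986]);t=c+.045*ey;print(t)
plan(t[0],t[1],.12,-3)
snap("wrist","w12"); crop("w12",(150,150,430,350),2.8,"c12")
E
```

```text
[0.5788535 0.294437 ]
t 9.6 pos [ 0.5633 -0.164   0.118 ] rpy [-1.926  1.565  2.735] w 0.0282 F [0.9 0.  0.3]
toolx [-0.006  0.002 -1.   ] tooly [ 0.999 -0.051 -0.006] toolz [-0.051 -0.999 -0.002]
q [-0.38   0.205  1.412  0.     1.531 -0.329]
-> tx ty tz [-0.001  -0.0079 -0.4586] roll 0.001 | az now -2.9 dist 0.459
```

View pics/c12.png

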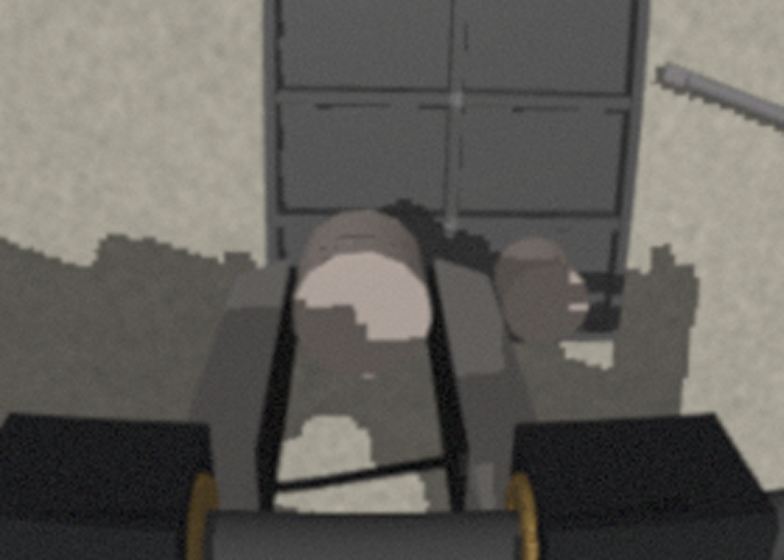

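Request:
{"method": "send_rows", "body": {"increments": [[-1, 0, -0.001, -0.03, 0], [-1, 0, -0.002, -0.07, 0], [-1, 0, -0.002, -0.11, 0], [-1, 0, -0.003, -0.15, 0], [-1, 0, -0.004, -0.19, 0]]}}

```text
time: 10.07
tool_pos: [0.5706, 0.0268, 0.1194]
ee_rot: [2.049, 1.57, 0.427]
wrist_force: [0.1, 0.1, -0.1]
width: 0.0283
```

Request:
{"method": "send_rows", "body": {"increments": [[-1, 0, -0.001, -0.04, 0], [-1, 0, -0.002, -0.08, 0], [-1, 0, -0.002, -0.12, 0], [-1, 0, -0.003, -0.16, 0], [-1, 0, -0.004, -0.2, 0]]}}

```text
time: 10.48
tool_pos: [0.5767, 0.2272, 0.1193]
ee_rot: [1.885, 1.571, 0.263]
wrist_force: [0.9, 0.1, 0.4]
width: 0.028
```

```bash
python3 - <<'E'
from h import *
plan(.579,.2945,.06,-3)
E
```

```text
t 10.48 pos [0.5767 0.2272 0.1193] rpy [1.885 1.571 0.263] w 0.028 F [0.9 0.1 0.4]
toolx [ 0.  0. -1.] tooly [ 0.999 -0.051  0.   ] toolz [-0.051 -0.999 -0.   ]
q [ 0.284  0.272  1.328 -0.     1.541  0.335]
-> tx ty tz [ 0.0593 -0.0012 -0.0673] roll 0.001 | az now -2.9 dist 0.09
```

Request:
{"method": "send_rows", "body": {"increments": [[-1, 0, -0.001, -0.035, 0], [-1, 0.01, -0.001, -0.067, 0], [-1, 0.03, -0.001, -0.067, 0], [-1, 0.05, -0.001, -0.067, 0], [-1, 0.06, -0.001, -0.067, 0]]}}

```text
time: 10.9
tool_pos: [0.5777, 0.2925, 0.0561]
ee_rot: [-1.123, 1.566, -2.743]
wrist_force: [-0.4, -0.5, -1.4]
width: 0.0281
```

Request:
{"method": "send_rows", "body": {"increments": [[-1, 0.01, 0, 0, 0], [-1, 0.01, 0, 0, 0], [-1, 0.01, 0, 0, 0]]}}

```text
time: 11.15
tool_pos: [0.5795, 0.2916, 0.0493]
ee_rot: [-1.345, 1.57, -2.968]
wrist_force: [0.6, 0.4, 0.5]
width: 0.0279
```

```bash
python3 - <<'E'
from h import *
plan(.579,.2945,.041,-3)
snap("wrist","w13"); crop("w13",(100,120,450,370),2.3,"c13")
E
```

```text
t 11.15 pos [0.5795 0.2916 0.0493] rpy [-1.345  1.57  -2.968] w 0.0279 F [0.6 0.4 0.5]
toolx [-0. -0. -1.] tooly [ 0.999 -0.052 -0.   ] toolz [-0.052 -0.999  0.   ]
q [0.379 0.378 1.334 0.    1.43  0.431]
-> tx ty tz [ 0.0083 -0.0006 -0.0028] roll 0.001 | az now -3.0 dist 0.009
```

View pics/c13.png

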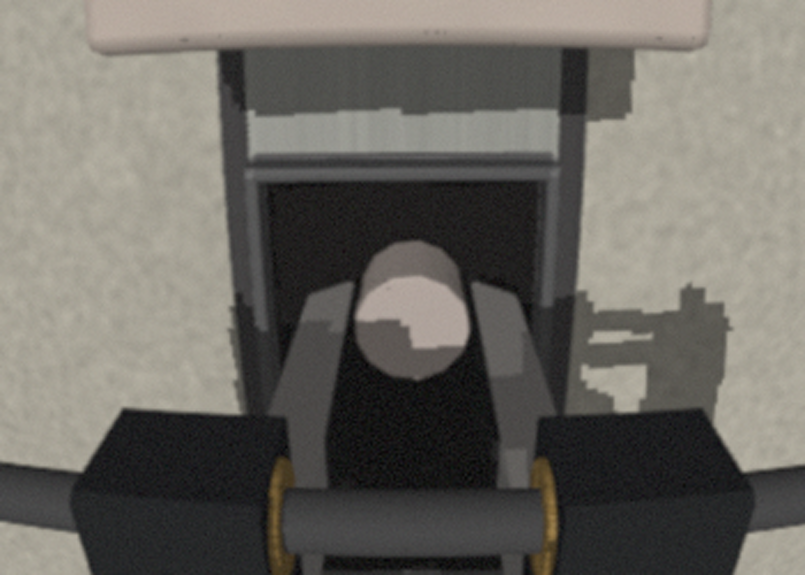

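Request:
{"method": "send_rows", "body": {"increments": [[-1, 0.004, 0, -0.002, 0], [-1, 0.008, 0, -0.003, 0], [-1, 0.009, 0, -0.003, 0], [-1, 0.009, 0, -0.003, 0], [-1, 0.009, 0, -0.003, 0]]}}

```text
time: 11.62
tool_pos: [0.5796, 0.2951, 0.0406]
ee_rot: [2.599, 1.571, 0.977]
wrist_force: [0.8, 0.7, -0.1]
width: 0.0278
```

Request:
{"method": "send_rows", "body": {"increments": [[-0.2, 0, 0, 0, 0], [-0.1, 0, 0, 0, 0], [-0.1, 0, 0, 0, 0]]}}

```text
time: 11.87
tool_pos: [0.5797, 0.2952, 0.0408]
ee_rot: [2.09, 1.57, 0.468]
wrist_force: [-0.5, -0.0, -0.3]
width: 0.0411
```

Request:
{"method": "send_rows", "body": {"increments": [[0, -0.02, 0, 0, 0], [0, -0.04, 0, 0.02, 0], [0, -0.08, 0, 0.06, 0], [0, -0.08, 0, 0.1, 0], [0, -0.08, 0, 0.14, 0]]}}

```text
time: 12.28
tool_pos: [0.5747, 0.1634, 0.1244]
ee_rot: [1.813, 1.563, 0.194]
wrist_force: [0.5, -0.4, 0.8]
width: 0.047
```

```bash
python3 - <<'E'
from h import *
plan(.564,-.2065,.12,-3)
snap("wrist","w14"); snap("side","sd14",(135,80,335,230),4)
E
```

```text
t 12.28 pos [0.5747 0.1634 0.1244] rpy [1.813 1.563 0.194] w 0.047 F [ 0.5 -0.4  0.8]
toolx [ 0.008  0.002 -1.   ] tooly [ 0.999 -0.049  0.008] toolz [-0.049 -0.999 -0.002]
q [0.182 0.215 1.387 0.    1.532 0.231]
-> tx ty tz [0.0038 0.0072 0.37  ] roll 0.004 | az now -2.8 dist 0.37
```

View pics/w14.png

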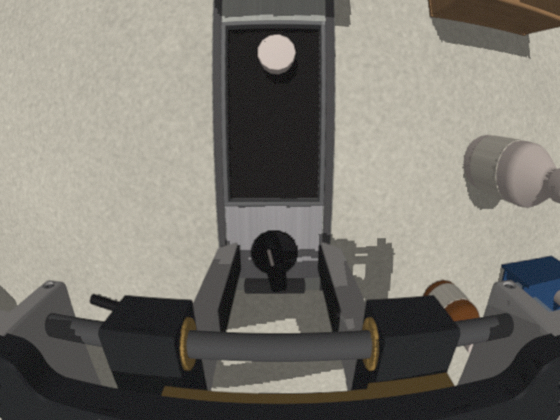

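View pics/sd14.png

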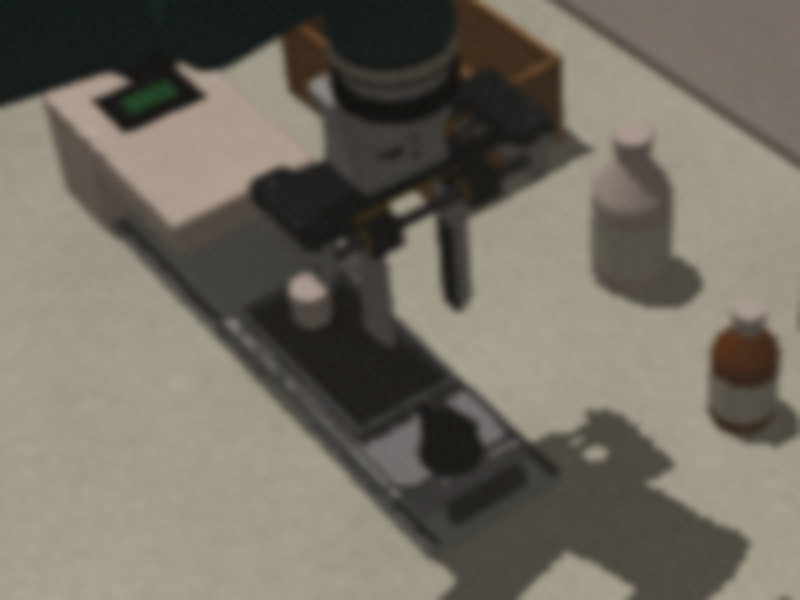

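Cup A stands in the trough, upright, at (277,52) in the wrist view. Next cup B.

Request:
{"method": "send_rows", "body": {"increments": [[0, 0, 0.001, 0.04, 0], [0, 0, 0.002, 0.08, 0], [0, 0, 0.003, 0.12, 0], [0, 0, 0.004, 0.16, 0], [0, 0, 0.005, 0.2, 0]]}}

```text
time: 12.8
tool_pos: [0.5675, -0.0375, 0.1201]
ee_rot: [2.682, 1.57, 1.062]
wrist_force: [-0.3, 0.2, -0.1]
width: 0.0468
```

Request:
{"method": "send_rows", "body": {"increments": [[0, 0, 0.001, 0.04, 0], [0, 0, 0.002, 0.08, 0], [0, 0, 0.002, 0.11, 0], [0, 0, 0.003, 0.13, 0], [0, 0, 0.003, 0.13, 0]]}}

```text
time: 13.22
tool_pos: [0.5639, -0.1702, 0.1197]
ee_rot: [-0.119, 1.57, -1.745]
wrist_force: [-0.0, 0.3, -0.2]
width: 0.047
```

```bash
python3 - <<'E'
from h import *
plan(.564,-.2065,.07,-3)
snap("wrist","w15"); 
E
```

```text
t 13.22 pos [ 0.5639 -0.1702  0.1197] rpy [-0.119  1.57  -1.745] w 0.047 F [-0.   0.3 -0.2]
toolx [-0.    -0.001 -1.   ] tooly [ 0.998 -0.056 -0.   ] toolz [-0.056 -0.998  0.001]
q [-3.890e-01  2.040e-01  1.409e+00 -1.000e-03  1.528e+00 -3.330e-01]
-> tx ty tz [0.0498 0.0022 0.0362] roll -0.003 | az now -3.2 dist 0.062
```

View pics/w15.png

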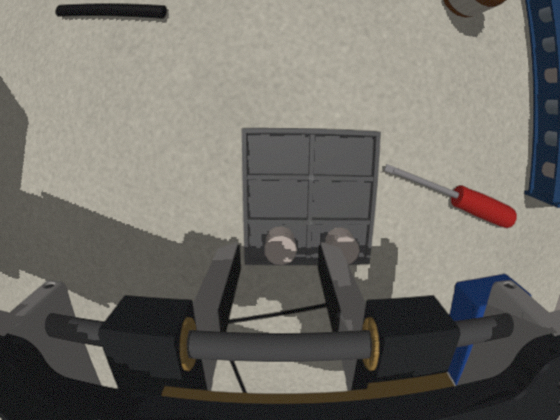

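```bash
python3 - <<'E'
from h import *
print(px2w("w15",281,249,.032,True),px2w("w15",344,248,.032,True))
c=np.array([px2w("w15",u,v,.014,True) for u,v in ((244,130),(379,131),(370,264),(245,264))]);print(c.round(4),c.mean(0))
E
```

```text
[ 0.56522556 -0.20459636  0.032     ] [ 0.6221875  -0.20729866  0.032     ]
[[ 0.5387 -0.0992  0.014 ]
 [ 0.6588 -0.1048  0.014 ]
 [ 0.6529 -0.2349  0.014 ]
 [ 0.529  -0.2266  0.014 ]] [ 0.59485859 -0.16634973  0.014     ]
```

Request:
{"method": "send_rows", "body": {"increments": [[0, 0, 0.002, 0.02, 0], [0, 0.01, 0.002, 0.036, 0], [0, 0.03, 0.002, 0.036, 0], [0, 0.05, 0.002, 0.036, 0], [0, 0.05, 0.002, 0.036, 0]]}}

```text
time: 13.68
tool_pos: [0.5617, -0.1996, 0.0652]
ee_rot: [-2.068, 1.562, 2.595]
wrist_force: [-0.8, -0.0, -0.7]
width: 0.0468
```

```bash
python3 - <<'E'
from h import *
plan(.564,-.2065,.02,-3)
snap("wrist","w16"); crop("w16",(150,150,430,350),2.8,"c16")
E
```

```text
t 13.68 pos [ 0.5617 -0.1996  0.0652] rpy [-2.068  1.562  2.595] w 0.0468 F [-0.8 -0.  -0.7]
toolx [-0.008  0.005 -1.   ] tooly [ 0.999 -0.05  -0.008] toolz [-0.05  -0.999 -0.004]
q [-4.370e-01  2.620e-01  1.451e+00  1.000e-03  1.438e+00 -3.880e-01]
-> tx ty tz [0.0452 0.003  0.007 ] roll 0.003 | az now -2.8 dist 0.046
```

View pics/c16.png

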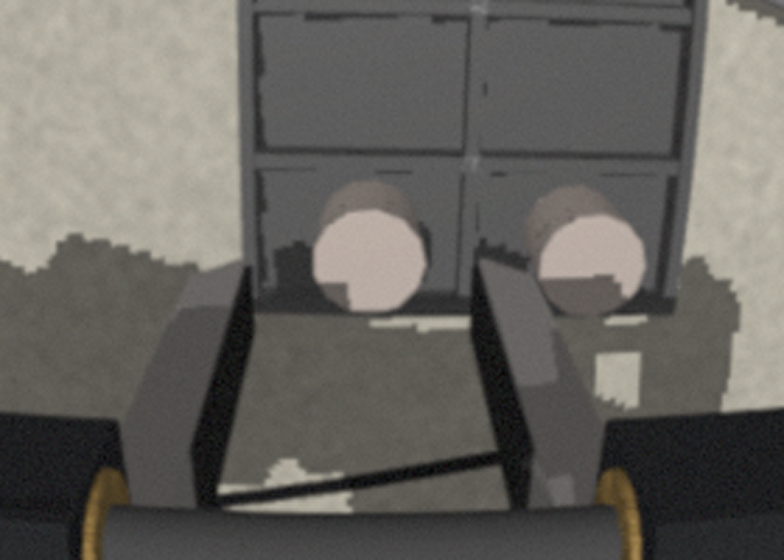

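Request:
{"method": "send_rows", "body": {"increments": [[-0.15, 0.015, 0, 0.001, 0], [-0.15, 0.035, 0, 0.001, 0], [-0.15, 0.05, 0, 0.001, 0], [-0.15, 0.05, 0, 0.001, 0], [-0.15, 0.05, 0, 0.001, 0]]}}

```text
time: 14.15
tool_pos: [0.5645, -0.2025, 0.0207]
ee_rot: [-2.904, 1.57, 1.759]
wrist_force: [0.1, 0.4, 0.5]
width: 0.0404
```

```bash
python3 - <<'E'
from h import *
plan(.5645,-.2055,.0195,-3)
snap("wrist","w17"); crop("w17",(150,150,430,350),2.8,"c17")
E
```

```text
t 14.15 pos [ 0.5645 -0.2025  0.0207] rpy [-2.904  1.57   1.759] w 0.0404 F [0.1 0.4 0.5]
toolx [-0.     0.001 -1.   ] tooly [ 0.999 -0.05  -0.   ] toolz [-0.05  -0.999 -0.001]
q [-0.439  0.3    1.497  0.     1.345 -0.39 ]
-> tx ty tz [0.0012 0.0002 0.003 ] roll 0.003 | az now -2.8 dist 0.003
```

View pics/c17.png

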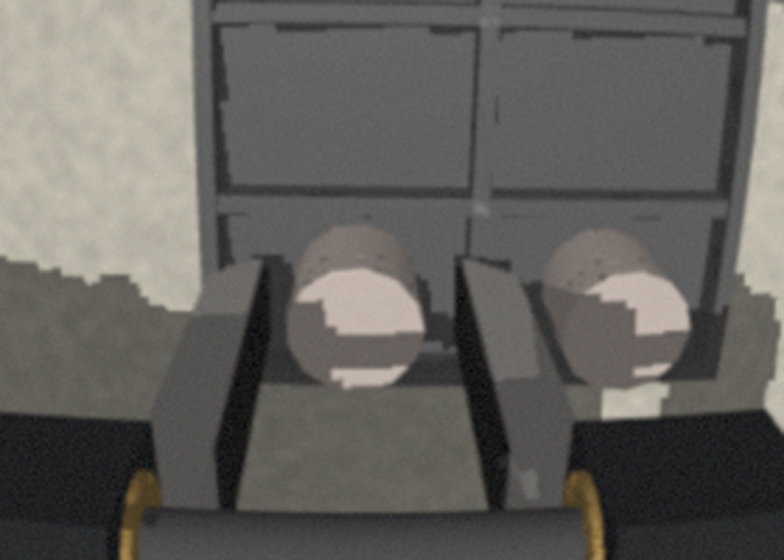

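Request:
{"method": "send_rows", "body": {"increments": [[-0.15, 0.001, 0, 0.002, 0], [-1, 0.001, 0, 0.002, 0], [-1, 0.001, 0, 0.002, 0], [-1, 0.001, 0, 0.002, 0], [-1, 0.001, 0, 0.002, 0]]}}

```text
time: 14.62
tool_pos: [0.5647, -0.2059, 0.0204]
ee_rot: [1.261, 1.569, -0.361]
wrist_force: [-0.8, -0.3, 3.3]
width: 0.0282
```

Request:
{"method": "send_rows", "body": {"increments": [[-1, 0, 0, 0, 0], [-1, -0.02, 0, 0, 0], [-1, -0.06, 0, 0, 0], [-1, -0.1, 0, -0.02, 0], [-1, -0.1, 0, -0.06, 0]]}}

```text
time: 15.03
tool_pos: [0.571, -0.1505, 0.1274]
ee_rot: [1.138, 1.556, -0.49]
wrist_force: [0.6, 0.3, 0.7]
width: 0.0276
```

```bash
python3 - <<'E'
from h import *
plan(.5765,.2475,.12,-3)
E
```

```text
t 15.03 pos [ 0.571  -0.1505  0.1274] rpy [ 1.138  1.556 -0.49 ] w 0.0276 F [0.6 0.3 0.7]
toolx [ 0.013 -0.007 -1.   ] tooly [ 0.998 -0.057  0.014] toolz [-0.057 -0.998  0.006]
q [-0.352  0.193  1.407 -0.002  1.527 -0.295]
-> tx ty tz [ 0.0046 -0.0173 -0.3977] roll -0.005 | az now -3.3 dist 0.398
```

Request:
{"method": "send_rows", "body": {"increments": [[-1, 0, -0.001, -0.04, 0], [-1, 0, -0.002, -0.08, 0], [-1, 0, -0.003, -0.12, 0], [-1, 0, -0.004, -0.16, 0], [-1, 0, -0.006, -0.2, 0]]}}

```text
time: 15.45
tool_pos: [0.5708, 0.0562, 0.1187]
ee_rot: [-1.696, 1.57, 2.965]
wrist_force: [0.6, 0.1, 0.3]
width: 0.0275
```

Request:
{"method": "send_rows", "body": {"increments": [[-1, 0, -0.001, -0.04, 0], [-1, 0, -0.002, -0.08, 0], [-1, 0, -0.003, -0.12, 0], [-1, 0, -0.004, -0.16, 0], [-1, 0, -0.005, -0.19, 0]]}}

```text
time: 15.87
tool_pos: [0.5751, 0.2476, 0.1184]
ee_rot: [-2.121, 1.569, 2.542]
wrist_force: [0.2, 0.5, -0.5]
width: 0.0281
```

```bash
python3 - <<'E'
from h import *
plan(.5765,.2475,.06,-3)
E
```

```text
t 15.87 pos [0.5751 0.2476 0.1184] rpy [-2.121  1.569  2.542] w 0.0281 F [ 0.2  0.5 -0.5]
toolx [-0.001  0.001 -1.   ] tooly [ 0.999 -0.049 -0.001] toolz [-0.049 -0.999 -0.001]
q [3.150e-01 2.870e-01 1.311e+00 1.000e-03 1.544e+00 3.650e-01]
-> tx ty tz [0.0584 0.0015 0.    ] roll 0.003 | az now -2.8 dist 0.058
```

Request:
{"method": "send_rows", "body": {"increments": [[-1, 0.02, 0.001, 0, 0], [-1, 0.045, 0.001, 0, 0], [-1, 0.06, 0.001, 0, 0], [-1, 0.068, 0.001, 0, 0], [-1, 0.072, 0.001, 0, 0]]}}

```text
time: 16.28
tool_pos: [0.5756, 0.2439, 0.0447]
ee_rot: [-1.235, 1.567, -2.857]
wrist_force: [0.2, 0.6, -0.9]
width: 0.0277
```

Request:
{"method": "send_rows", "body": {"increments": [[-1, 0.003, 0, 0, 0], [-1, 0.005, 0, 0, 0], [-1, 0.005, 0, 0, 0], [-1, 0.005, 0, 0, 0]]}}

```text
time: 16.62
tool_pos: [0.5777, 0.2444, 0.0433]
ee_rot: [1.962, 1.569, 0.34]
wrist_force: [0.7, -0.3, 0.1]
width: 0.0279
```

```bash
python3 - <<'E'
from h import *
plan(.5765,.2475,.0405,-3)
snap("wrist","w18"); crop("w18",(100,120,450,370),2.3,"c18")
E
```

```text
t 16.62 pos [0.5777 0.2444 0.0433] rpy [1.962 1.569 0.34 ] w 0.0279 F [ 0.7 -0.3  0.1]
toolx [ 0.002  0.001 -1.   ] tooly [ 0.999 -0.051  0.002] toolz [-0.051 -0.999 -0.001]
q [0.31  0.336 1.402 0.    1.401 0.361]
-> tx ty tz [ 0.0028 -0.0014 -0.0031] roll 0.001 | az now -2.9 dist 0.004
```

View pics/c18.png

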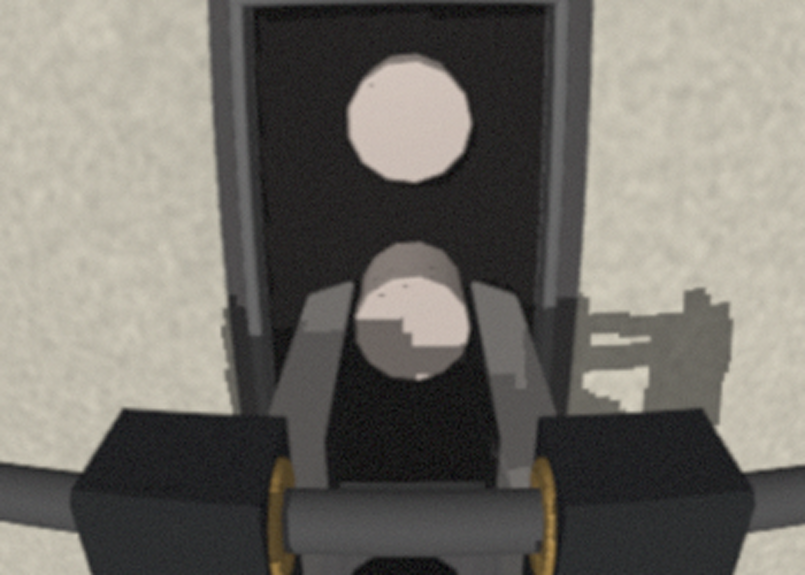

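Request:
{"method": "send_rows", "body": {"increments": [[-1, 0.003, 0, -0.002, 0], [-1, 0.003, 0, -0.002, 0], [-1, 0.003, 0, -0.002, 0], [-0.2, 0.003, 0, -0.002, 0], [-0.1, 0.003, 0, -0.002, 0]]}}

```text
time: 17.08
tool_pos: [0.5767, 0.2463, 0.039]
ee_rot: [-1.477, 1.57, -3.099]
wrist_force: [0.9, -0.2, -0.3]
width: 0.0381
```

Request:
{"method": "send_rows", "body": {"increments": [[0, 0, 0, 0, 0], [0, -0.03, 0, 0, 0], [0, -0.06, 0, 0.02, 0], [0, -0.08, 0, 0.06, 0], [0, -0.08, 0, 0.1, 0]]}}

```text
time: 17.5
tool_pos: [0.5744, 0.1486, 0.1242]
ee_rot: [1.84, 1.562, 0.222]
wrist_force: [0.6, -1.2, 0.5]
width: 0.0471
```

Request:
{"method": "send_rows", "body": {"increments": [[0, 0, 0.001, 0.04, 0], [0, 0, 0.002, 0.08, 0], [0, 0, 0.003, 0.12, 0], [0, 0, 0.004, 0.16, 0], [0, 0, 0.005, 0.2, 0]]}}

```text
time: 17.92
tool_pos: [0.566, -0.0541, 0.1187]
ee_rot: [-1.893, 1.57, 2.768]
wrist_force: [0.6, 0.4, 1.0]
width: 0.0471
```

```bash
python3 - <<'E'
from h import *
plan(.6215,-.209,.12,-3)
snap("side","sd18",(135,80,335,230),4)
snap("wrist","w19"); 
E
```

```text
t 17.92 pos [ 0.566  -0.0541  0.1187] rpy [-1.893  1.57   2.768] w 0.0471 F [0.6 0.4 1. ]
toolx [-0.001  0.    -1.   ] tooly [ 0.999 -0.051 -0.001] toolz [-0.051 -0.999 -0.   ]
q [-0.195  0.161  1.461  0.     1.52  -0.144]
-> tx ty tz [-0.0014  0.0633  0.1518] roll 0.002 | az now -2.9 dist 0.165
```

View pics/sd18.png

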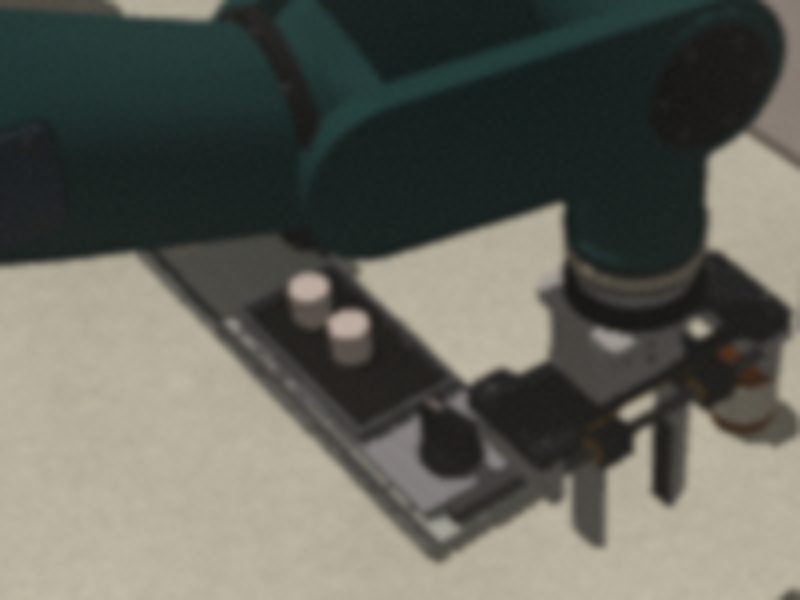

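View pics/w19.png

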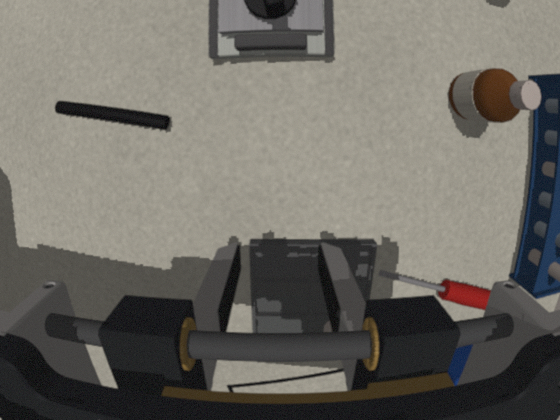

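Request:
{"method": "send_rows", "body": {"increments": [[0, 0, 0.015, 0.035, 0], [0, 0, 0.03, 0.073, 0], [0, 0, 0.045, 0.11, 0], [0, 0.02, 0.06, 0.145, 0], [0, 0.045, 0.063, 0.15, 0]]}}

```text
time: 18.43
tool_pos: [0.625, -0.2113, 0.0761]
ee_rot: [0.983, 1.562, -0.643]
wrist_force: [0.2, 0.4, -0.3]
width: 0.0472
```

Request:
{"method": "send_rows", "body": {"increments": [[-0.1, 0, 0, 0, 0], [-0.1, 0, 0, 0, 0]]}}

```text
time: 18.6
tool_pos: [0.6204, -0.2041, 0.0712]
ee_rot: [-2.066, 1.564, 2.595]
wrist_force: [-0.2, -0.1, -0.8]
width: 0.0424
```

```bash
python3 - <<'E'
from h import *
snap("wrist","w20"); crop("w20",(150,150,430,350),2.8,"c20")
plan(.6218,-.2085,.02,-3)
E
```

```text
t 18.65 pos [ 0.6216 -0.2039  0.0735] rpy [-2.234  1.568  2.428] w 0.0425 F [1.  0.7 1. ]
toolx [-0.002  0.002 -1.   ] tooly [ 0.999 -0.05  -0.002] toolz [-0.05  -0.999 -0.002]
q [-4.040e-01  3.750e-01  1.289e+00  1.000e-03  1.481e+00 -3.540e-01]
-> tx ty tz [0.0534 0.0006 0.0047] roll 0.002 | az now -2.9 dist 0.054
```

View pics/c20.png

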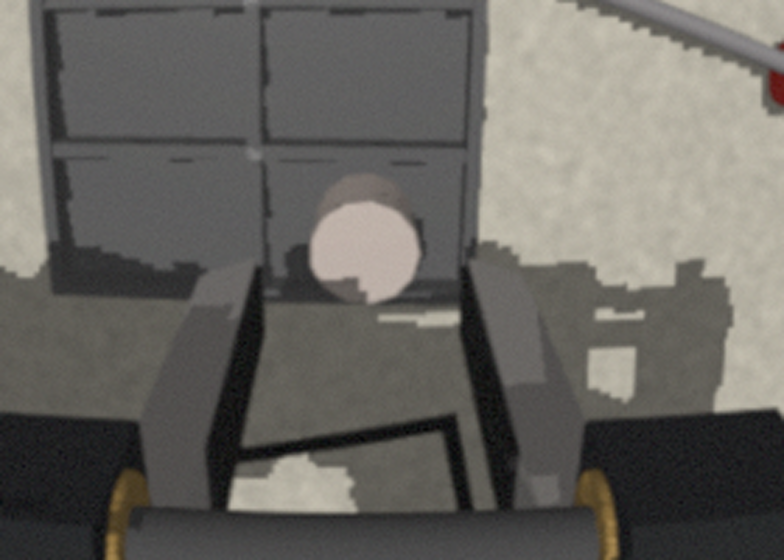

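Request:
{"method": "send_rows", "body": {"increments": [[-0.1, 0.015, 0, 0.004, 0], [-0.1, 0.035, 0, 0.004, 0], [-0.1, 0.053, 0, 0.004, 0], [-0.1, 0.053, 0, 0.004, 0], [-0.1, 0.053, 0, 0.004, 0]]}}

```text
time: 19.07
tool_pos: [0.622, -0.2077, 0.022]
ee_rot: [-3.038, 1.57, 1.626]
wrist_force: [-1.0, 0.9, -0.0]
width: 0.0422
```

```bash
python3 - <<'E'
from h import *
snap("wrist","w21"); crop("w21",(150,150,430,350),2.8,"c21")
plan(.6218,-.2085,.02,-3)
E
```

```text
t 19.12 pos [ 0.6229 -0.2084  0.0233] rpy [ 1.364  1.568 -0.256] w 0.0423 F [ 0.4 -0.3 -0.3]
toolx [ 0.002 -0.001 -1.   ] tooly [ 0.999 -0.049  0.002] toolz [-0.049 -0.999  0.001]
q [-0.409  0.413  1.34   0.     1.386 -0.36 ]
-> tx ty tz [ 0.0033 -0.0011  0.0002] roll 0.003 | az now -2.8 dist 0.003
```

View pics/c21.png

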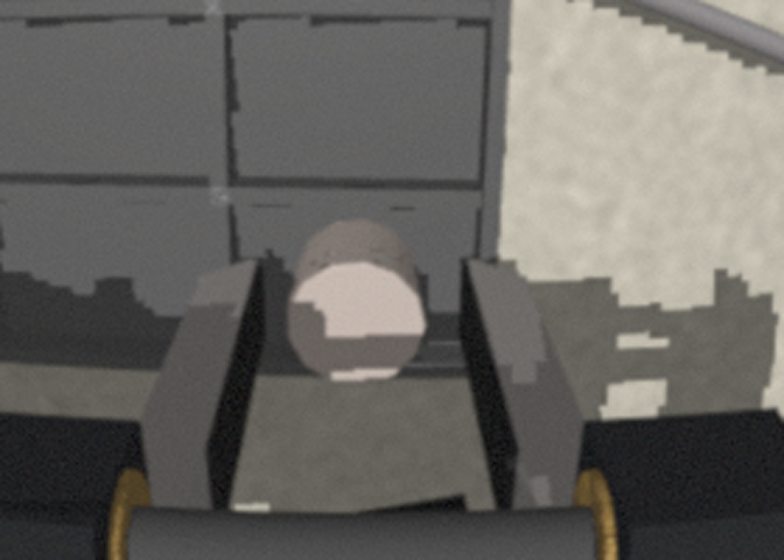

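Request:
{"method": "send_rows", "body": {"increments": [[-0.1, 0.002, 0, 0, 0], [-1, 0.002, 0, 0, 0], [-1, 0.002, 0, 0, 0], [-1, 0.002, 0, 0, 0], [-1, 0.002, 0, 0, 0]]}}

```text
time: 19.53
tool_pos: [0.6225, -0.2096, 0.0204]
ee_rot: [1.447, 1.569, -0.175]
wrist_force: [-0.4, 1.3, 3.2]
width: 0.0279
```

Request:
{"method": "send_rows", "body": {"increments": [[-1, 0, 0, 0, 0], [-1, -0.02, 0, 0, 0], [-1, -0.06, 0, 0, 0], [-1, -0.1, -0.005, -0.02, 0], [-1, -0.1, -0.01, -0.06, 0]]}}

```text
time: 19.95
tool_pos: [0.6189, -0.1546, 0.1276]
ee_rot: [1.144, 1.555, -0.484]
wrist_force: [1.5, 0.7, 0.7]
width: 0.0279
```

```bash
python3 - <<'E'
from h import *
plan(.574,.201,.12,-3)
E
```

```text
t 19.95 pos [ 0.6189 -0.1546  0.1276] rpy [ 1.144  1.555 -0.484] w 0.0279 F [1.5 0.7 0.7]
toolx [ 0.014 -0.007 -1.   ] tooly [ 0.998 -0.057  0.014] toolz [-0.057 -0.998  0.006]
q [-0.332  0.296  1.281 -0.002  1.549 -0.275]
-> tx ty tz [ 0.0044 -0.0653 -0.3525] roll -0.005 | az now -3.3 dist 0.359
```

Request:
{"method": "send_rows", "body": {"increments": [[-1, 0, -0.007, -0.039, 0], [-1, 0, -0.013, -0.078, 0], [-1, 0, -0.02, -0.117, 0], [-1, 0, -0.026, -0.156, 0], [-1, 0, -0.033, -0.195, 0]]}}

```text
time: 20.37
tool_pos: [0.5914, 0.0487, 0.1187]
ee_rot: [-1.484, 1.571, -3.106]
wrist_force: [-0.1, 0.8, -0.5]
width: 0.0281
```

Request:
{"method": "send_rows", "body": {"increments": [[-1, 0, -0.007, -0.039, 0], [-1, 0, -0.013, -0.078, 0], [-1, 0, -0.02, -0.117, 0], [-1, 0, -0.026, -0.153, 0], [-1, 0, -0.026, -0.153, 0]]}}

```text
time: 20.78
tool_pos: [0.5721, 0.2078, 0.1186]
ee_rot: [-2.785, 1.567, 1.884]
wrist_force: [0.2, 0.1, -0.3]
width: 0.0278
```

```bash
python3 - <<'E'
from h import *
plan(.574,.201,.041,-3)
E
```

```text
t 20.78 pos [0.5721 0.2078 0.1186] rpy [-2.785  1.567  1.884] w 0.0278 F [ 0.2  0.1 -0.3]
toolx [-0.001  0.004 -1.   ] tooly [ 0.999 -0.044 -0.001] toolz [-0.044 -0.999 -0.004]
q [0.253 0.248 1.359 0.004 1.535 0.297]
-> tx ty tz [0.0776 0.0023 0.007 ] roll 0.009 | az now -2.5 dist 0.078
```

Request:
{"method": "send_rows", "body": {"increments": [[-1, 0.02, 0.001, 0.002, 0], [-1, 0.045, 0.001, 0.002, 0], [-1, 0.06, 0.001, 0.002, 0], [-1, 0.068, 0.001, 0.002, 0], [-1, 0.073, 0.001, 0.002, 0]]}}

```text
time: 21.2
tool_pos: [0.5738, 0.1985, 0.0442]
ee_rot: [-1.237, 1.568, -2.859]
wrist_force: [0.1, 1.0, -0.8]
width: 0.0278
```

Request:
{"method": "send_rows", "body": {"increments": [[-1, 0.002, 0, 0, 0], [-1, 0.003, 0, 0, 0], [-1, 0.003, 0, 0, 0], [-1, 0.003, 0, 0, 0]]}}

```text
time: 21.53
tool_pos: [0.5756, 0.1993, 0.0444]
ee_rot: [1.897, 1.568, 0.275]
wrist_force: [-0.3, -0.9, 0.1]
width: 0.0282
```

```bash
python3 - <<'E'
from h import *
plan(.574,.201,.0405,-3)
snap("wrist","w22"); crop("w22",(100,120,450,370),2.3,"c22")
E
```

```text
t 21.53 pos [0.5756 0.1993 0.0444] rpy [1.897 1.568 0.275] w 0.0282 F [-0.3 -0.9  0.1]
toolx [ 0.002  0.001 -1.   ] tooly [ 0.999 -0.051  0.002] toolz [-0.051 -0.999 -0.001]
q [0.24  0.297 1.451 0.    1.392 0.291]
-> tx ty tz [ 0.0039 -0.0017 -0.0016] roll 0.001 | az now -2.9 dist 0.005
```

View pics/c22.png

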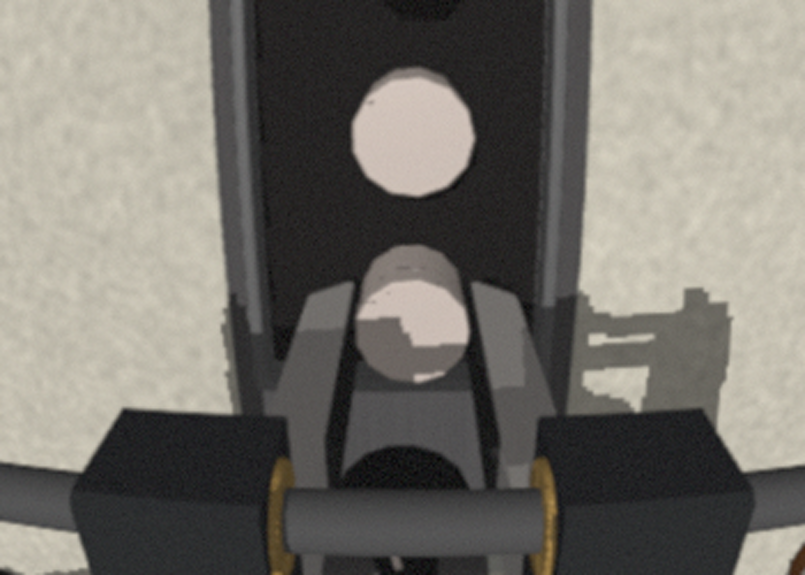

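Request:
{"method": "send_rows", "body": {"increments": [[-1, 0.004, 0, -0.001, 0], [-1, 0.004, 0, -0.001, 0], [-1, 0.004, 0, -0.001, 0], [-0.2, 0.004, 0, -0.001, 0], [-0.1, 0.004, 0, -0.001, 0]]}}

```text
time: 22.0
tool_pos: [0.5742, 0.2002, 0.0388]
ee_rot: [-1.453, 1.569, -3.075]
wrist_force: [1.1, 0.8, -0.1]
width: 0.0376
```

Request:
{"method": "send_rows", "body": {"increments": [[0, 0, 0, 0, 0], [0, -0.03, 0, 0, 0], [0, -0.06, 0, 0.02, -0.1], [0, -0.06, 0, 0.05, -0.21], [0, -0.06, 0, 0.075, -0.225]]}}

```text
time: 22.42
tool_pos: [0.5721, 0.1248, 0.1016]
ee_rot: [1.424, 1.566, 0.033]
wrist_force: [0.4, -0.9, -0.0]
width: 0.0471
```

```bash
python3 - <<'E'
from h import *
plan(.570,.1248,.041,10)
snap("wrist","w23"); snap("scene","s23",(240,30,440,210),4)
E
```

```text
t 22.42 pos [0.5721 0.1248 0.1016] rpy [1.424 1.566 0.033] w 0.0471 F [ 0.4 -0.9 -0. ]
toolx [ 0.004  0.    -1.   ] tooly [0.984 0.178 0.004] toolz [ 0.178 -0.984  0.001]
q [ 0.118  0.204  1.446 -0.     1.487 -0.061]
-> tx ty tz [ 0.0606 -0.0023 -0.0004] roll 0.005 | az now 10.3 dist 0.061
```

View pics/w23.png

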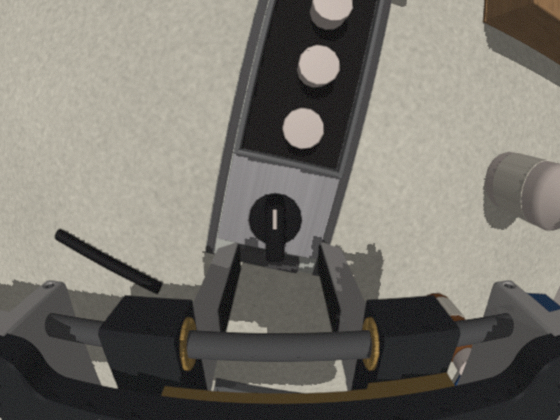

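View pics/s23.png

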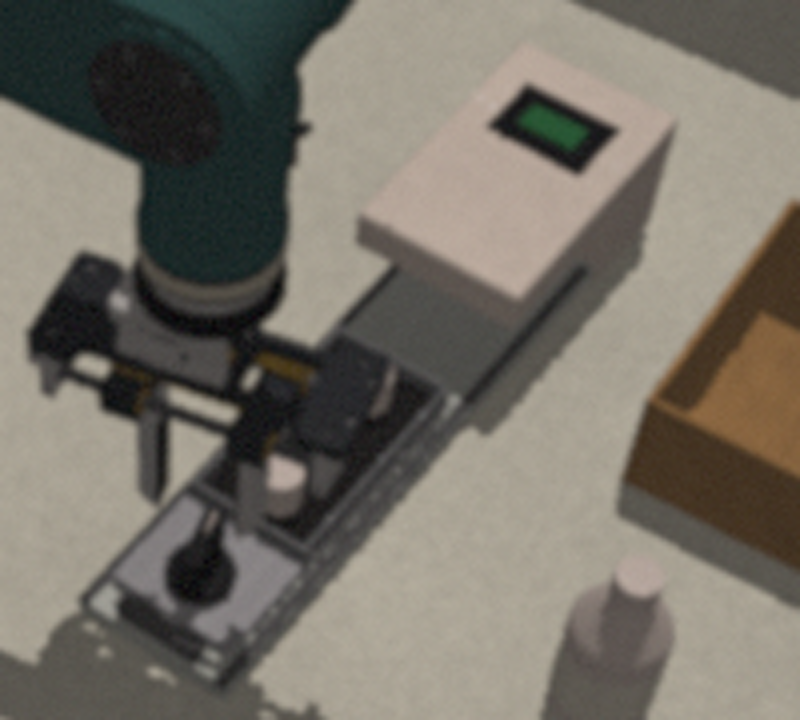

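Request:
{"method": "send_rows", "body": {"increments": [[0, 0.02, -0.001, 0, 0], [0, 0.04, -0.001, 0, 0], [0, 0.058, -0.001, 0, 0], [0, 0.06, -0.001, 0, 0], [0, 0.06, -0.001, 0, 0]]}}

```text
time: 22.93
tool_pos: [0.5684, 0.1257, 0.0372]
ee_rot: [-1.741, 1.566, -3.138]
wrist_force: [0.2, -0.2, 0.5]
width: 0.0469
```

```bash
python3 - <<'E'
from h import *
plan(.570,.1248,.041,10)
snap("wrist","w24");crop("w24",(150,150,430,350),2.8,"c24")
E
```

```text
t 22.93 pos [0.5684 0.1257 0.0372] rpy [-1.741  1.566 -3.138] w 0.0469 F [ 0.2 -0.2  0.5]
toolx [-0.004 -0.    -1.   ] tooly [ 0.985  0.173 -0.004] toolz [ 0.173 -0.985 -0.001]
q [ 1.200e-01  2.520e-01  1.523e+00  1.000e-03  1.372e+00 -5.400e-02]
-> tx ty tz [-0.0038  0.0014  0.0011] roll -0.0 | az now 10.0 dist 0.004
```

View pics/c24.png

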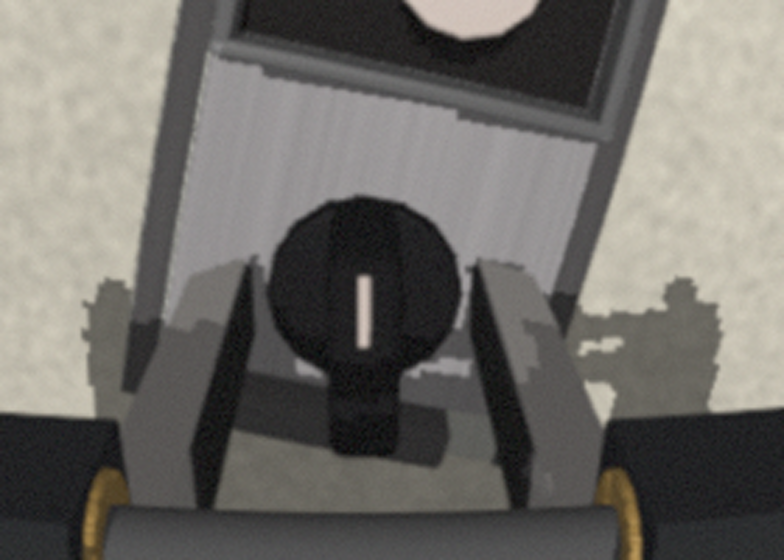

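Request:
{"method": "send_rows", "body": {"increments": [[-0.5, -0.001, 0, 0, 0], [-1, -0.001, 0, 0, 0], [-1, -0.001, 0, 0, 0], [-1, -0.001, 0, 0, 0], [-1, -0.001, 0, 0, 0]]}}

```text
time: 23.4
tool_pos: [0.5703, 0.1252, 0.0407]
ee_rot: [1.622, 1.57, 0.225]
wrist_force: [0.7, 0.3, 0.1]
width: 0.0169
```

Request:
{"method": "send_rows", "body": {"increments": [[-1, 0, 0, 0, 0], [-1, 0, 0, 0, 0], [-1, 0, 0, 0, -0.11], [-1, 0, 0, 0, -0.22], [-1, 0, 0, 0, -0.33]]}}

```text
time: 23.82
tool_pos: [0.569, 0.125, 0.0406]
ee_rot: [-1.951, 1.569, -3.013]
wrist_force: [-5.7, -1.2, 5.0]
width: 0.0139
```

Request:
{"method": "send_rows", "body": {"increments": [[-1, 0, 0, 0, -0.11], [-1, 0, 0, 0, -0.22], [-1, 0, 0, 0, -0.33], [-1, 0, 0, 0, -0.44], [-1, 0, 0, 0, -0.55]]}}

```text
time: 24.23
tool_pos: [0.569, 0.1249, 0.0405]
ee_rot: [-2.454, 1.569, -2.965]
wrist_force: [-4.7, -1.1, 5.2]
width: 0.0137
```

Request:
{"method": "send_rows", "body": {"increments": [[-1, 0, 0, 0, -0.11], [-1, 0, 0, 0, -0.24], [-1, 0, 0, 0, -0.24], [-1, 0, 0, 0, -0.24], [-1, 0, 0, 0, -0.24]]}}

```text
time: 24.65
tool_pos: [0.5689, 0.1248, 0.0405]
ee_rot: [-2.591, 1.569, -2.869]
wrist_force: [-5.4, -1.3, 5.1]
width: 0.0139
```

```bash
python3 - <<'E'
from h import *
o=robot.get_obs();p=o["tool_pos"];plan(p[0]+.0512*.15,p[1]+.9987*.15,p[2])
snap("wrist","w25")
E
```

```text
t 24.65 pos [0.5689 0.1248 0.0405] rpy [-2.591  1.569 -2.869] w 0.0139 F [-5.4 -1.3  5.1]
toolx [-0.002 -0.001 -1.   ] tooly [ 0.275  0.962 -0.001] toolz [ 0.962 -0.275 -0.002]
q [ 0.119  0.248  1.52  -0.     1.376 -1.174]
-> tx ty tz [-1.000e-04  1.462e-01 -3.380e-02] roll 0 | az now 74.1 dist 0.15
```

View pics/w25.png

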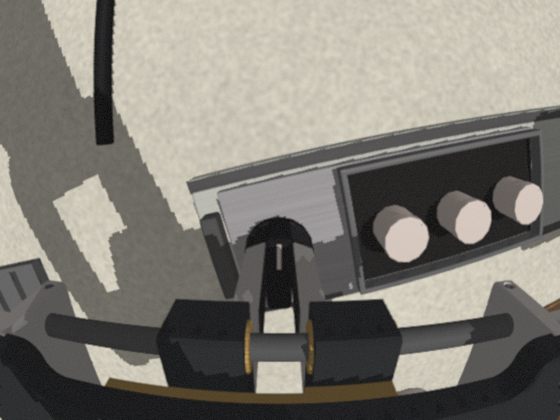

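Request:
{"method": "send_rows", "body": {"increments": [[-1, 0, 0.003, -0.0007, 0], [-1, 0, 0.009, -0.002, 0], [-1, 0, 0.018, -0.004, 0], [-1, 0, 0.028, -0.0065, 0], [-1, 0, 0.038, -0.0088, 0]]}}

```text
time: 25.12
tool_pos: [0.5708, 0.1638, 0.0405]
ee_rot: [-2.426, 1.568, -2.704]
wrist_force: [-5.7, -2.0, 5.7]
width: 0.0137
```

Request:
{"method": "send_rows", "body": {"increments": [[-1, 0, 0.01, -0.0023, 0], [-1, 0, 0.02, -0.0046, 0], [-1, 0, 0.03, -0.0069, 0], [-1, 0, 0.04, -0.0092, 0], [-1, 0, 0.05, -0.0116, 0]]}}

```text
time: 25.53
tool_pos: [0.5732, 0.2154, 0.0405]
ee_rot: [-2.497, 1.568, -2.775]
wrist_force: [-5.3, -2.5, 5.5]
width: 0.0141
```

Request:
{"method": "send_rows", "body": {"increments": [[-1, 0, 0.01, -0.0023, 0], [-1, 0, 0.02, -0.0046, 0], [-1, 0, 0.03, -0.0069, 0], [-1, 0, 0.038, -0.0088, 0], [-1, 0, 0.045, -0.0104, 0]]}}

```text
time: 25.95
tool_pos: [0.5754, 0.262, 0.0405]
ee_rot: [-2.704, 1.568, -2.982]
wrist_force: [-5.5, -2.5, 5.5]
width: 0.0136
```

```bash
python3 - <<'E'
from h import *
plan(.5766,.2748,.0405)
E
```

```text
t 25.95 pos [0.5754 0.262  0.0405] rpy [-2.704  1.568 -2.982] w 0.0136 F [-5.5 -2.5  5.5]
toolx [-0.003 -0.    -1.   ] tooly [ 0.274  0.962 -0.001] toolz [ 0.962 -0.274 -0.002]
q [ 0.337  0.352  1.387  0.     1.405 -0.956]
-> tx ty tz [ 0.      0.0127 -0.0024] roll 0 | az now 74.1 dist 0.013
```

Request:
{"method": "send_rows", "body": {"increments": [[-1, 0, 0.005, -0.001, 0], [-1, 0, 0.01, -0.002, 0], [-1, 0, 0.014, -0.003, 0], [-1, 0, 0.016, -0.0035, 0], [-1, 0, 0.016, -0.0035, 0]]}}

```text
time: 26.37
tool_pos: [0.576, 0.2749, 0.0405]
ee_rot: [-1.843, 1.563, -2.122]
wrist_force: [-6.7, -7.8, 7.3]
width: 0.0137
```

```bash
python3 - <<'E'
from h import *
plan(.5766,.2748,.0405)
E
```

```text
t 26.37 pos [0.576  0.2749 0.0405] rpy [-1.843  1.563 -2.122] w 0.0137 F [-6.7 -7.8  7.3]
toolx [-0.004 -0.007 -1.   ] tooly [ 0.275  0.961 -0.008] toolz [ 0.961 -0.275 -0.002]
q [ 0.359  0.367  1.366 -0.005  1.414 -0.932]
-> tx ty tz [0.     0.0001 0.0006] roll 0 | az now 74.0 dist 0.001
```

Request:
{"method": "send_rows", "body": {"increments": [[-1, 0, 0.002, -0.0005, 0], [-1, 0, 0.002, -0.0005, 0.11], [-1, 0, 0.002, -0.0005, 0.22], [-1, 0, 0.002, -0.0005, 0.33], [-1, 0, 0.002, -0.0005, 0.44]]}}

```text
time: 26.78
tool_pos: [0.576, 0.275, 0.0405]
ee_rot: [-1.335, 1.56, -2.06]
wrist_force: [-8.7, -12.5, 9.1]
width: 0.0139
```

Request:
{"method": "send_rows", "body": {"increments": [[-1, 0, 0, 0, 0.11], [-1, 0, 0, 0, 0.22], [-1, 0, 0, 0, 0.33], [-1, 0, 0, 0, 0.44], [-1, 0, 0, 0, 0.55]]}}

```text
time: 27.2
tool_pos: [0.5761, 0.2751, 0.0405]
ee_rot: [-0.767, 1.561, -2.041]
wrist_force: [-8.5, -12.1, 9.0]
width: 0.0137
```

Request:
{"method": "send_rows", "body": {"increments": [[-1, 0, 0, 0, 0.11], [-1, 0, 0, 0, 0.14], [-1, 0, 0, 0, 0.14], [-1, 0, 0, 0, 0.14], [-1, 0, 0, 0, 0.14]]}}

```text
time: 27.62
tool_pos: [0.5762, 0.2751, 0.0406]
ee_rot: [-0.636, 1.561, -2.046]
wrist_force: [-7.1, -11.6, 7.9]
width: 0.0139
```

```bash
python3 - <<'E'
from h import *
plan(.5766,.2748,.0405)
snap("wrist","w26")
E
```

```text
t 27.62 pos [0.5762 0.2751 0.0406] rpy [-0.636  1.561 -2.046] w 0.0139 F [ -7.1 -11.6   7.9]
toolx [-0.005 -0.009 -1.   ] tooly [ 0.987  0.16  -0.006] toolz [ 0.16  -0.987  0.008]
q [ 0.36   0.369  1.365 -0.007  1.416  0.201]
-> tx ty tz [0.0001 0.0004 0.0003] roll 0 | az now 9.2 dist 0.001
```

View pics/w26.png

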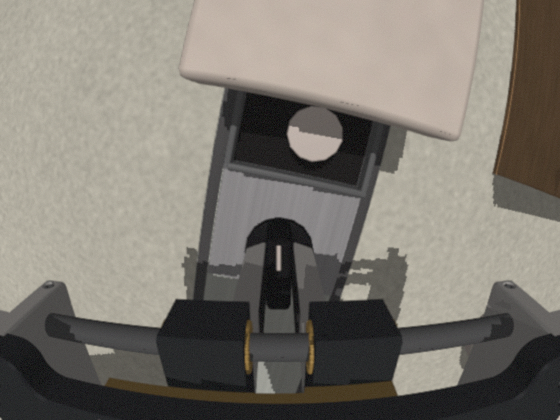

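Request:
{"method": "send_rows", "body": {"increments": [[0, 0, 0, 0, 0], [0, 0, 0, 0, 0], [0, -0.03, 0, 0, 0], [0, -0.07, 0, 0, 0.1], [0, -0.11, 0, 0.03, 0.2]]}}

```text
time: 28.08
tool_pos: [0.5812, 0.2591, 0.1441]
ee_rot: [-3.078, 1.568, 1.598]
wrist_force: [0.9, -0.0, 1.3]
width: 0.0438
```

Request:
{"method": "send_rows", "body": {"increments": [[0.5, 0, 0, 0.04, 0], [1, 0, 0, 0.08, 0], [1, 0, 0, 0.12, 0], [1, 0, 0, 0.16, 0], [1, 0, 0, 0.2, 0]]}}

```text
time: 28.5
tool_pos: [0.5751, 0.0541, 0.1435]
ee_rot: [1.826, 1.568, 0.219]
wrist_force: [0.1, 0.5, -0.6]
width: 0.077
```

Request:
{"method": "send_rows", "body": {"increments": [[1, 0, 0, 0.04, 0], [1, 0, 0, 0.08, 0], [1, 0, 0, 0.09, 0], [1, 0, 0, 0.09, 0]]}}

```text
time: 28.83
tool_pos: [0.5719, -0.0372, 0.1433]
ee_rot: [1.48, 1.57, -0.132]
wrist_force: [0.7, 0.2, -0.0]
width: 0.0938
```

```bash
python3 - <<'E'
from h import *
st()
snap("wrist","w27");snap("scene","s27");snap("side","sd27")
E
```

```text
t 28.83 pos [ 0.5719 -0.0372  0.1433] rpy [ 1.48   1.57  -0.132] w 0.0938 F [ 0.7  0.2 -0. ]
toolx [ 0.001 -0.    -1.   ] tooly [ 0.999 -0.041  0.001] toolz [-0.041 -0.999  0.   ]
q [-0.164  0.157  1.416  0.     1.567 -0.123]
```

View pics/w27.png

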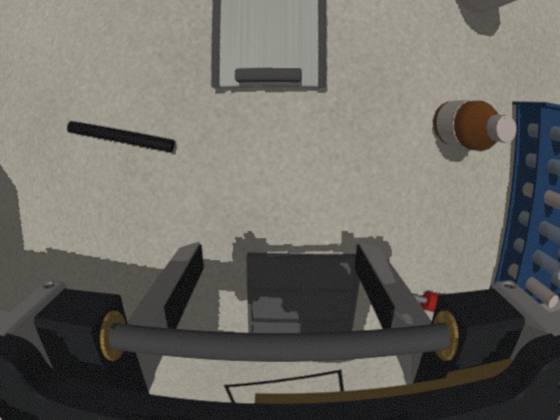

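View pics/s27.png

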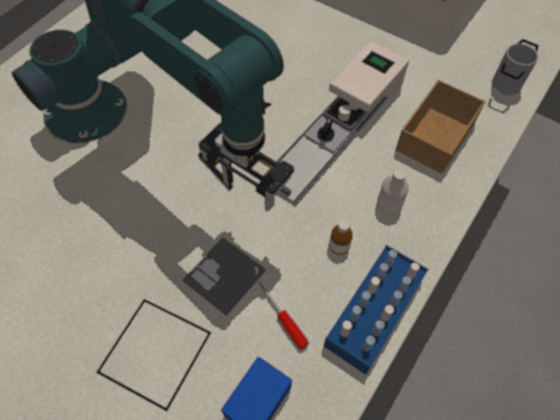

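View pics/sd27.png

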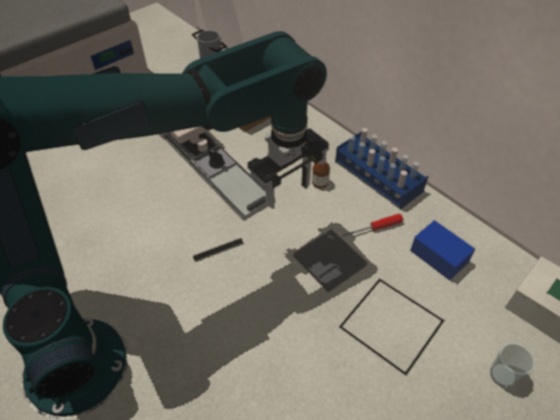

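```bash
python3 - <<'E'
from h import *
def S(u,v,z): return px2w("scene0",80+(u+.5)/3.3-.5,220+(v+.5)/3.3-.5,z).round(4)
print("driver tip",S(590,205,.005),"handle start",S(668,305,.01),"end",S(740,415,.01))
def D(u,v,z): return px2w("side0",280+(u+.5)/4-.5,210+(v+.5)/4-.5,z).round(4)
print("side tip",D(252,108,.005),D(370,65,.01),D(490,28,.01))
print("blue box corner",S(470,632,.04),S(590,455,.04))
print("amber cap",px2w("scene0",343,226,.1).round(3),px2w("side0",321,162,.1).round(3))
print("marker",[px2w("scene0",u,v,.007).round(3) for u,v in((199,154),(231,187))])
E
python3 - <<'E'
import sys; sys.path.insert(0,'.')
E
```

```text
driver tip [ 0.6633 -0.1368  0.005 ] handle start [ 0.7443 -0.165   0.01  ] end [ 0.8195 -0.1972  0.01  ]
side tip [ 0.6671 -0.1372  0.005 ] [ 0.7457 -0.1654  0.01  ] [ 0.8272 -0.1963  0.01  ]
blue box corner [ 0.766  -0.3917  0.04  ] [ 0.7639 -0.2746  0.04  ]
amber cap [0.761 0.034 0.1  ] [0.743 0.027 0.1  ]
marker [array([0.344, 0.054, 0.007]), array([0.469, 0.022, 0.007])]
```

```bash
python3 - <<'E'
from h import *
plan(.598,-.075,.007,-3.2)
E
```

```text
t 28.98 pos [ 0.5718 -0.0331  0.1433] rpy [2.734 1.569 1.128] w 0.0941 F [0.4 0.6 0.1]
toolx [ 0.001  0.001 -1.   ] tooly [ 0.999 -0.035  0.001] toolz [-0.035 -0.999 -0.001]
q [-1.580e-01  1.570e-01  1.417e+00  1.000e-03  1.568e+00 -1.220e-01]
-> tx ty tz [0.1363 0.0276 0.0411] roll 0.021 | az now -2.0 dist 0.145
```

Request:
{"method": "send_rows", "body": {"increments": [[0.7, 0, 0.014, 0.02, 0.02], [0.7, 0.03, 0.027, 0.039, 0.02], [0.7, 0.07, 0.027, 0.039, 0.02], [0.7, 0.1, 0.027, 0.039, 0.02], [0.7, 0.12, 0.027, 0.039, 0.02]]}}

```text
time: 29.4
tool_pos: [0.5954, -0.0718, 0.0192]
ee_rot: [-1.904, 1.566, 2.754]
wrist_force: [-0.2, -0.0, -0.9]
width: 0.0797
```

Request:
{"method": "send_rows", "body": {"increments": [[0.7, 0.01, 0, 0, 0], [0.7, 0.015, 0, 0, 0], [0.7, 0.015, 0, 0, 0], [0.7, 0.015, 0, 0, 0]]}}

```text
time: 29.73
tool_pos: [0.5983, -0.0738, 0.01]
ee_rot: [1.497, 1.568, -0.129]
wrist_force: [-0.4, 0.0, -0.3]
width: 0.0799
```

```bash
python3 - <<'E'
from h import *
plan(.598,-.083,.007,-3.2)
snap("wrist","w28");snap("scene","s28",(150,200,350,350),4)
E
```

```text
t 29.73 pos [ 0.5983 -0.0738  0.01  ] rpy [ 1.497  1.568 -0.129] w 0.0799 F [-0.4  0.  -0.3]
toolx [ 0.003 -0.    -1.   ] tooly [ 0.998 -0.055  0.003] toolz [-0.055 -0.999  0.   ]
q [-0.217  0.314  1.502  0.     1.323 -0.162]
-> tx ty tz [0.003  0.0002 0.0092] roll 0.001 | az now -3.1 dist 0.01
```

View pics/w28.png

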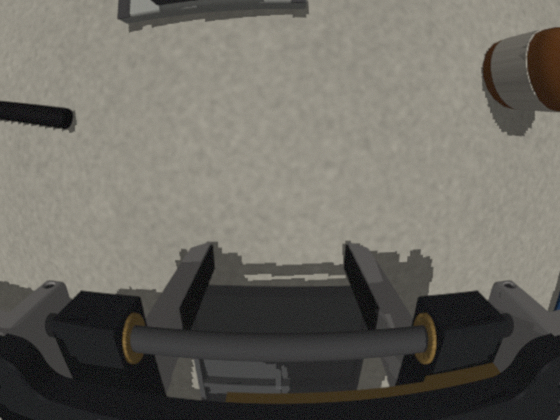

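View pics/s28.png

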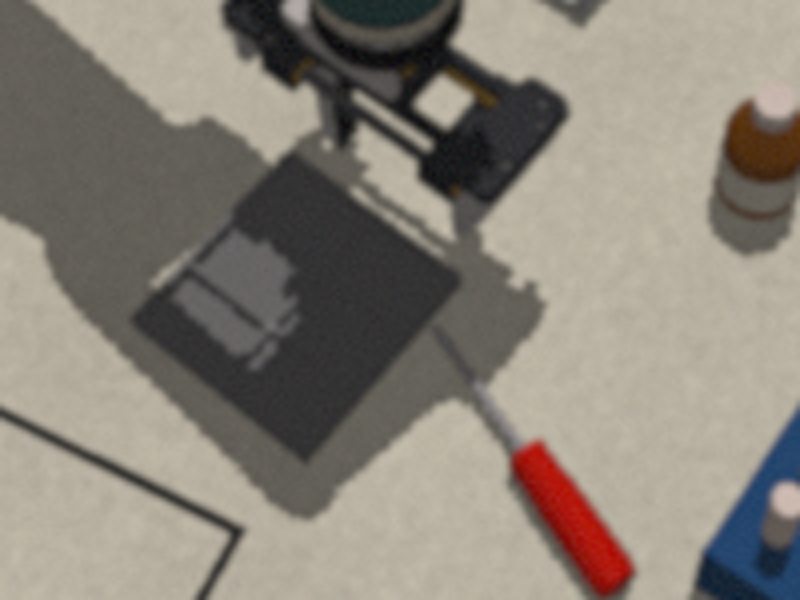

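```bash
cat > path.py <<'E'
from h import *
def path(c0,y0,c1,y1,off,ss,per=5,lat=0):
    """tray poses -> TCP poses (centre+off*ytray) ; prints rows relative to each call's start (start = measured now for first)"""
    o,Rm=st(); p=o["tool_pos"][:2]; a=np.degrees(np.arctan2(Rm[1,1],Rm[0,1]))
    c0,c1=np.array(c0),np.array(c1)
    def pose(s):
        y=y0+(y1-y0)*s; r=np.radians(y); c=c0+(c1-c0)*s
        return c+off*np.array([-np.sin(r),np.cos(r)])+lat*np.array([np.cos(r),np.sin(r)]), y
    for k in range(0,len(ss),per):
        rows=[]
        ty=np.array([np.cos(np.radians(a)),np.sin(np.radians(a))]); tz=np.array([ty[1],-ty[0]])
        for s in ss[k:k+per]:
            q,y=pose(s); d=q-p; rows.append([round(d@ty,4),round(d@tz,4),round(np.radians(a-y),3)])
        print(rows); p,a=pose(ss[min(k+per,len(ss))-1])
E
python3 - <<'E'
from path import *
path((.594,-.168),-3.2,(.578,-.376),8.4,.075,list(np.linspace(0,.85,15)))
E
```

```text
t 29.83 pos [ 0.5987 -0.0744  0.0108] rpy [ 1.449  1.567 -0.178] w 0.08 F [ 0.2 -0.3  0.3]
toolx [ 0.004 -0.001 -1.   ] tooly [ 0.998 -0.055  0.004] toolz [-0.055 -0.998  0.001]
q [-0.218  0.313  1.501  0.     1.323 -0.162]
[[np.float64(0.0005), np.float64(0.0187), np.float64(0.0)], [np.float64(-0.0007), np.float64(0.0314), np.float64(-0.012)], [np.float64(-0.0019), np.float64(0.0441), np.float64(-0.024)], [np.float64(-0.003), np.float64(0.0568), np.float64(-0.036)], [np.float64(-0.0042), np.float64(0.0695), np.float64(-0.049)]]
[[np.float64(-0.0018), np.float64(0.0126), np.float64(-0.012)], [np.float64(-0.0036), np.float64(0.0253), np.float64(-0.025)], [np.float64(-0.0054), np.float64(0.038), np.float64(-0.037)], [np.float64(-0.0072), np.float64(0.0506), np.float64(-0.049)], [np.float64(-0.009), np.float64(0.0633), np.float64(-0.061)]]
[[np.float64(-0.0026), np.float64(0.0126), np.float64(-0.012)], [np.float64(-0.0052), np.float64(0.0251), np.float64(-0.025)], [np.float64(-0.0077), np.float64(0.0377), np.float64(-0.037)], [np.float64(-0.0103), np.float64(0.0503), np.float64(-0.049)], [np.float64(-0.0129), np.float64(0.0629), np.float64(-0.061)]]
```

Request:
{"method": "send_rows", "body": {"increments": [[0.7, 0.002, 0, 0.01, 0], [0.7, 0.003, 0, 0.02, 0], [0.7, 0.003, -0.001, 0.0314, -0.012], [0.7, 0.003, -0.002, 0.044, -0.024], [0.7, 0.003, -0.003, 0.057, -0.036]]}}

```text
time: 30.25
tool_pos: [0.5915, -0.1316, 0.0067]
ee_rot: [2.245, 1.568, 0.654]
wrist_force: [0.9, 4.0, 1.9]
width: 0.0796
```

```bash
python3 - <<'E'
from h import *
st()
snap("wrist","w29");snap("scene","s29",(110,200,350,400),3.3)
E
```

```text
t 30.25 pos [ 0.5915 -0.1316  0.0067] rpy [2.245 1.568 0.654] w 0.0796 F [0.9 4.  1.9]
toolx [ 0.002  0.002 -1.   ] tooly [ 1.    -0.02   0.002] toolz [-0.02  -1.    -0.002]
q [-0.314  0.324  1.496  0.003  1.32  -0.295]
```

View pics/w29.png

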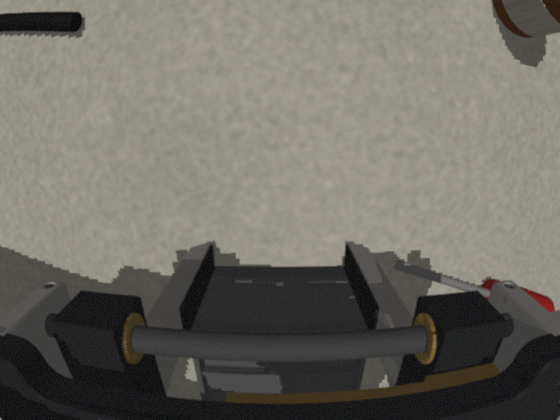

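View pics/s29.png

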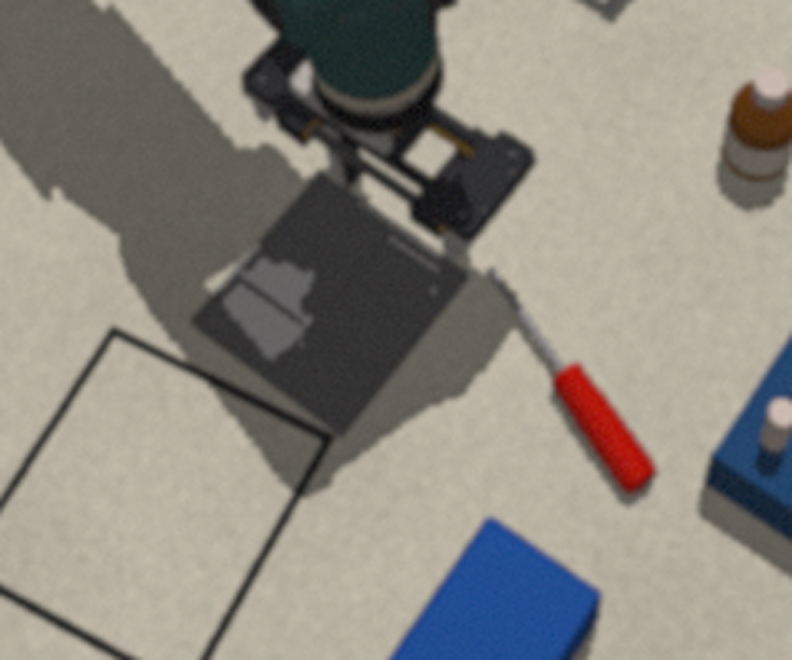

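```bash
cat >> path.py <<'E'
def tray(f,ox,oy,s,pts):
    c=np.array([px2w(f,ox+(u+.5)/s-.5,oy+(v+.5)/s-.5,.014) for u,v in pts])  # order: -x+y, +x+y, +x-y, -x-y
    ex=(c[1]-c[0]+c[2]-c[3])[:2]; ey=(c[0]-c[3]+c[1]-c[2])[:2]
    print("tray corners",c[:,:2].round(4).tolist(),"centre",c.mean(0)[:2].round(4),"yaw x,y",np.degrees(np.arctan2(ex[1],ex[0])).round(1),(np.degrees(np.arctan2(ey[1],ey[0]))-90).round(1))
E
python3 - <<'E'
from path import *
tray("s29",110,200,3.3,[(323,172),(467,275),(341,435),(193,321)])
E
```

```text
tray corners [[0.532, -0.1462], [0.6545, -0.1507], [0.6529, -0.2798], [0.5294, -0.2755]] centre [ 0.5922 -0.213 ] yaw x,y -2.0 -0.9
```

```bash
python3 - <<'E'
from path import *
path((.592,-.213),-1.2,(.578,-.376),8.4,.08,list(np.linspace(.08,.85,10)))
E
```

```text
t 30.35 pos [ 0.5909 -0.1341  0.0062] rpy [ 0.791  1.569 -0.803] w 0.0798 F [0.3 0.3 0.6]
toolx [ 0.001 -0.001 -1.   ] tooly [ 1.    -0.023  0.001] toolz [-0.023 -1.     0.001]
q [-3.160e-01  3.250e-01  1.496e+00 -1.000e-03  1.319e+00 -2.930e-01]
[[np.float64(0.0008), np.float64(0.012), np.float64(-0.015)], [np.float64(-0.0012), np.float64(0.026), np.float64(-0.03)], [np.float64(-0.0032), np.float64(0.04), np.float64(-0.044)], [np.float64(-0.0052), np.float64(0.054), np.float64(-0.058)], [np.float64(-0.0073), np.float64(0.0681), np.float64(-0.073)]]
[[np.float64(-0.003), np.float64(0.0139), np.float64(-0.014)], [np.float64(-0.0061), np.float64(0.0278), np.float64(-0.029)], [np.float64(-0.0091), np.float64(0.0417), np.float64(-0.043)], [np.float64(-0.0121), np.float64(0.0556), np.float64(-0.057)], [np.float64(-0.0152), np.float64(0.0695), np.float64(-0.072)]]
```

Request:
{"method": "send_rows", "body": {"increments": [[0.7, 0, 0, 0.012, -0.015], [0.7, 0, -0.0012, 0.026, -0.03], [0.7, 0, -0.0032, 0.04, -0.044], [0.7, 0, -0.0052, 0.054, -0.058], [0.7, 0, -0.0073, 0.068, -0.073]]}}

```text
time: 30.77
tool_pos: [0.5823, -0.1987, 0.0058]
ee_rot: [2.713, 1.569, 1.196]
wrist_force: [0.5, 3.7, 0.9]
width: 0.0797
```

Request:
{"method": "send_rows", "body": {"increments": [[0.7, 0, -0.003, 0.012, -0.014], [0.7, 0, -0.005, 0.024, -0.029], [0.7, 0, -0.008, 0.034, -0.043], [0.7, 0, -0.009, 0.042, -0.054], [0.7, 0, -0.009, 0.042, -0.054]]}}

```text
time: 31.18
tool_pos: [0.5752, -0.2431, 0.0056]
ee_rot: [0.166, 1.57, -1.3]
wrist_force: [0.0, 0.7, 0.1]
width: 0.0796
```

```bash
python3 - <<'E'
from h import *
st()
snap("scene","s30",(70,220,310,420),3.3);snap("side","sd30",(280,210,460,380),4)
E
```

```text
t 31.18 pos [ 0.5752 -0.2431  0.0056] rpy [ 0.166  1.57  -1.3  ] w 0.0796 F [0.  0.7 0.1]
toolx [ 0.    -0.001 -1.   ] tooly [0.994 0.105 0.   ] toolz [ 0.105 -0.994  0.001]
q [-4.900e-01  3.640e-01  1.445e+00 -1.000e-03  1.332e+00 -5.960e-01]
```

View pics/s30.png

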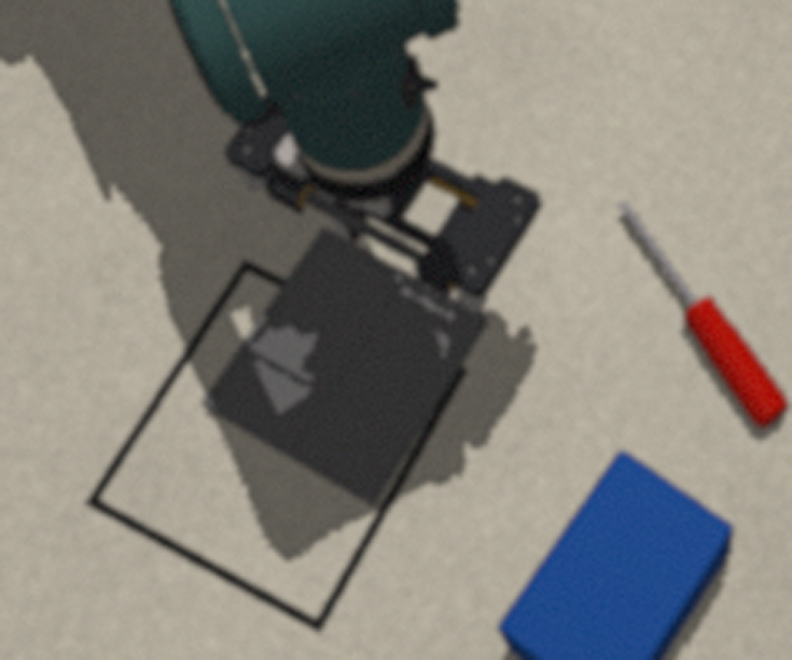

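View pics/sd30.png

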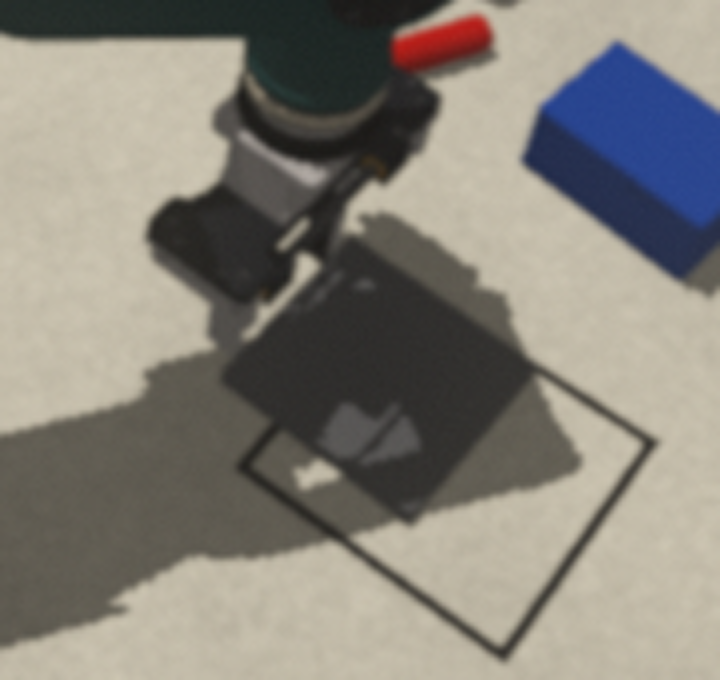

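```bash
python3 - <<'E'
from path import *
tray("s30",70,220,3.3,[(325,232),(485,320),(375,505),(208,400)])
tray("sd30",280,210,4,[(223,378),(350,238),(533,373),(410,522)])
E
```

```text
tray corners [[0.5192, -0.2637], [0.6397, -0.251], [0.656, -0.377], [0.5319, -0.3871]] centre [ 0.5867 -0.3197] yaw x,y 5.3 6.6
tray corners [[0.511, -0.264], [0.6351, -0.2477], [0.6448, -0.3771], [0.524, -0.3912]] centre [ 0.5787 -0.32  ] yaw x,y 7.1 5.0
```

```bash
python3 - <<'E'
from path import *
path((.583,-.320),6.1,(.577,-.376),8.4,.0775,[.15,.35,.55,.75,.9,1,1.0])
E
```

```text
t 31.28 pos [ 0.5752 -0.2421  0.0053] rpy [-0.23   1.57  -1.695] w 0.0799 F [0.7 0.2 0.4]
toolx [-0.    -0.001 -1.   ] tooly [ 0.994  0.106 -0.   ] toolz [ 0.106 -0.994  0.001]
q [-4.890e-01  3.640e-01  1.446e+00 -1.000e-03  1.331e+00 -5.950e-01]
[[np.float64(-0.0028), np.float64(0.0091), np.float64(-0.007)], [np.float64(-0.0058), np.float64(0.0201), np.float64(-0.015)], [np.float64(-0.0088), np.float64(0.0311), np.float64(-0.023)], [np.float64(-0.0118), np.float64(0.0421), np.float64(-0.031)], [np.float64(-0.0141), np.float64(0.0504), np.float64(-0.037)]]
[[np.float64(-0.0017), np.float64(0.0055), np.float64(-0.004)], [np.float64(-0.0017), np.float64(0.0055), np.float64(-0.004)]]
```

Request:
{"method": "send_rows", "body": {"increments": [[0.7, 0, -0.0025, 0.009, -0.007], [0.7, 0, -0.006, 0.02, -0.015], [0.7, 0, -0.009, 0.031, -0.023], [0.7, 0, -0.012, 0.042, -0.031], [0.7, 0, -0.014, 0.05, -0.037]]}}

```text
time: 31.7
tool_pos: [0.5664, -0.2939, 0.0052]
ee_rot: [-1.998, 1.57, 2.859]
wrist_force: [-0.0, 2.2, -0.3]
width: 0.0799
```

Request:
{"method": "send_rows", "body": {"increments": [[0.7, 0, -0.0015, 0.005, -0.004], [0.7, 0, -0.0015, 0.005, -0.004], [0.7, 0, -0.0015, 0.005, -0.004]]}}

```text
time: 31.95
tool_pos: [0.5659, -0.2989, 0.0054]
ee_rot: [-0.144, 1.57, -1.568]
wrist_force: [-0.7, -0.3, -0.2]
width: 0.0799
```

```bash
python3 - <<'E'
from h import *
st()
snap("scene","s31",(70,220,310,420),3.3);snap("side","sd31",(280,210,460,380),4)
E
```

```text
t 31.95 pos [ 0.5659 -0.2989  0.0054] rpy [-0.144  1.57  -1.568] w 0.0799 F [-0.7 -0.3 -0.2]
toolx [ 0.    -0.001 -1.   ] tooly [ 0.989  0.147 -0.   ] toolz [ 0.147 -0.989  0.001]
q [-5.740e-01  3.960e-01  1.403e+00 -1.000e-03  1.343e+00 -7.210e-01]
```

View pics/s31.png

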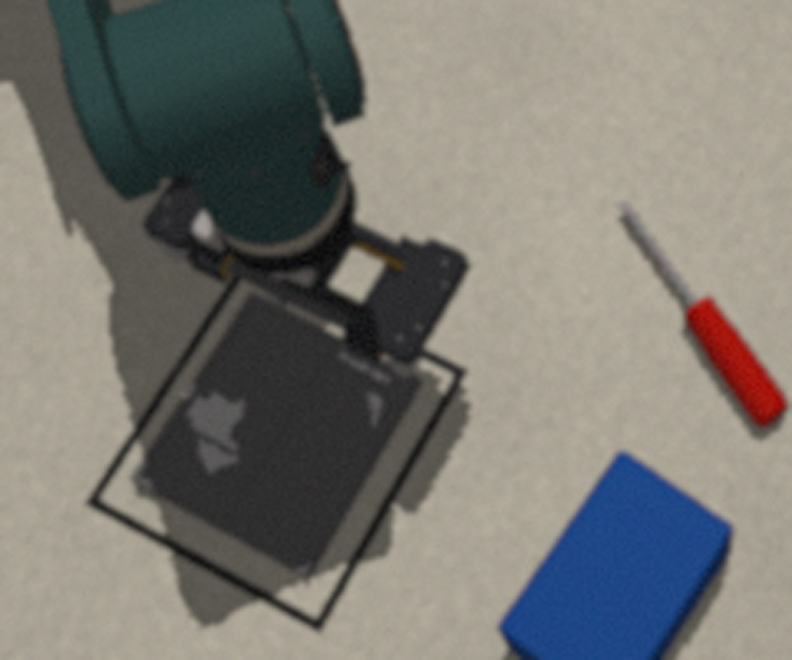

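View pics/sd31.png

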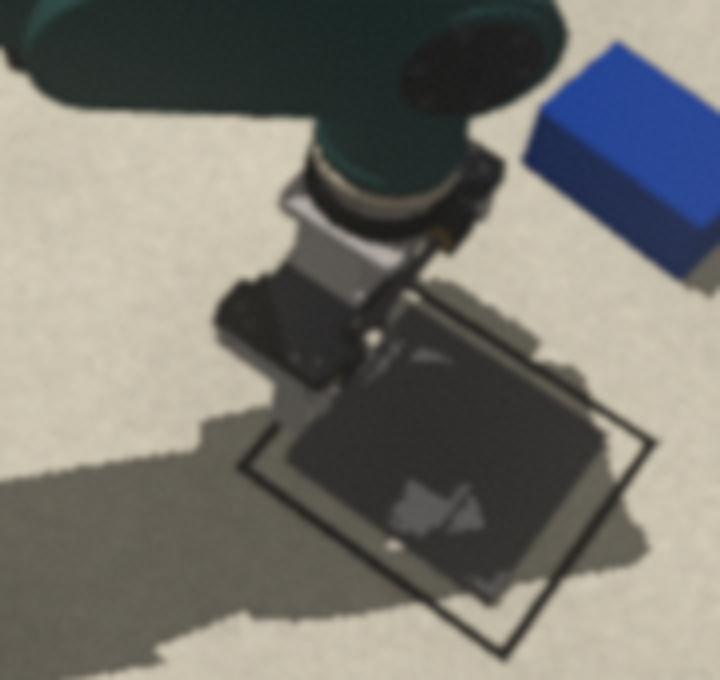

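```bash
python3 - <<'E'
from path import *
tray("s31",70,220,3.3,[(242,290),(418,378),(308,572),(140,470)])
tray("sd31",280,210,4,[(288,447),(408,303),(605,437),(490,605)])
E
```

```text
tray corners [[0.5016, -0.3231], [0.6286, -0.3034], [0.6485, -0.4284], [0.5274, -0.4415]] centre [ 0.5765 -0.3741] yaw x,y 7.5 10.6
tray corners [[0.5072, -0.3178], [0.6268, -0.3002], [0.6429, -0.4285], [0.52, -0.4492]] centre [ 0.5742 -0.3739] yaw x,y 9.0 6.3
```

Request:
{"method": "send_rows", "body": {"increments": [[0.7, 0, 0, -0.01, 0], [0.7, 0, 0, -0.03, 0], [0.7, -0.03, 0, -0.05, 0], [0.7, -0.07, 0, -0.07, 0], [0.7, -0.11, 0, -0.1, 0]]}}

```text
time: 32.47
tool_pos: [0.5514, -0.2043, 0.1068]
ee_rot: [-1.98, 1.569, 2.88]
wrist_force: [0.9, -0.0, 0.3]
width: 0.08
```

Request:
{"method": "send_rows", "body": {"increments": [[0.7, -0.03, -0.03, -0.03, 0], [0.7, -0.06, -0.06, -0.05, 0], [0.7, -0.08, -0.1, -0.05, 0], [0.7, -0.1, -0.14, -0.05, 0], [0.7, -0.1, -0.17, -0.05, 0]]}}

```text
time: 32.88
tool_pos: [0.3829, -0.1795, 0.2083]
ee_rot: [0.853, 1.565, -0.567]
wrist_force: [-0.3, 0.0, 1.4]
width: 0.0799
```

Request:
{"method": "send_rows", "body": {"increments": [[0.7, 0, 0, 0, 0], [0.7, 0, 0, 0, 0], [0.7, 0, 0, 0, 0]]}}

```text
time: 33.13
tool_pos: [0.3833, -0.1799, 0.2049]
ee_rot: [1.406, 1.57, -0.016]
wrist_force: [0.3, 0.7, 0.4]
width: 0.0798
```

```bash
python3 - <<'E'
from h import *
st()
snap("scene","s32");snap("side","sd32"); crop("s32",(240,30,440,210),4,"c32"); crop("s32",(70,220,310,420),3.3,"c33"); crop("sd32",(135,80,335,230),4,"c34")
E
```

```text
t 33.13 pos [ 0.3833 -0.1799  0.2049] rpy [ 1.406  1.57  -0.016] w 0.0798 F [0.3 0.7 0.4]
toolx [ 0.001 -0.    -1.   ] tooly [0.989 0.148 0.001] toolz [ 0.148 -0.989  0.   ]
q [-5.730e-01 -2.000e-01  1.645e+00  1.000e-03  1.696e+00 -7.210e-01]
```

View pics/s32.png

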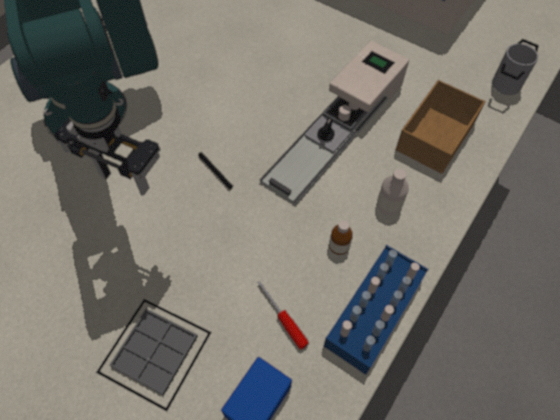

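View pics/c32.png

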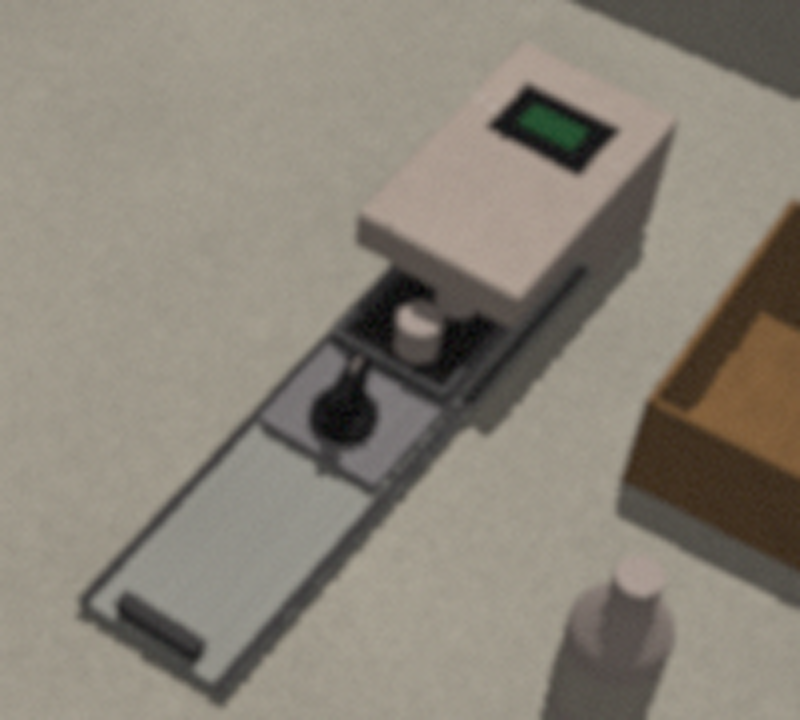

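View pics/c33.png

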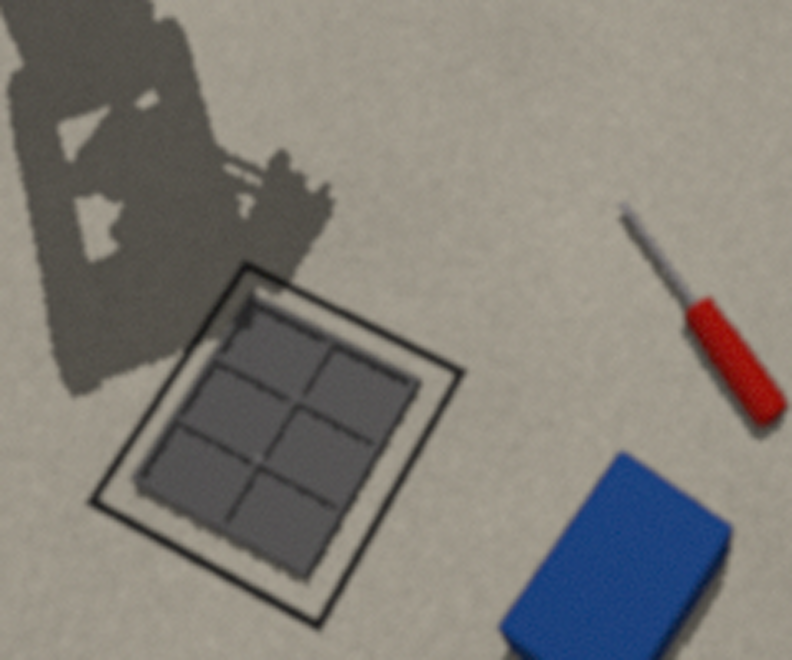

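View pics/c34.png

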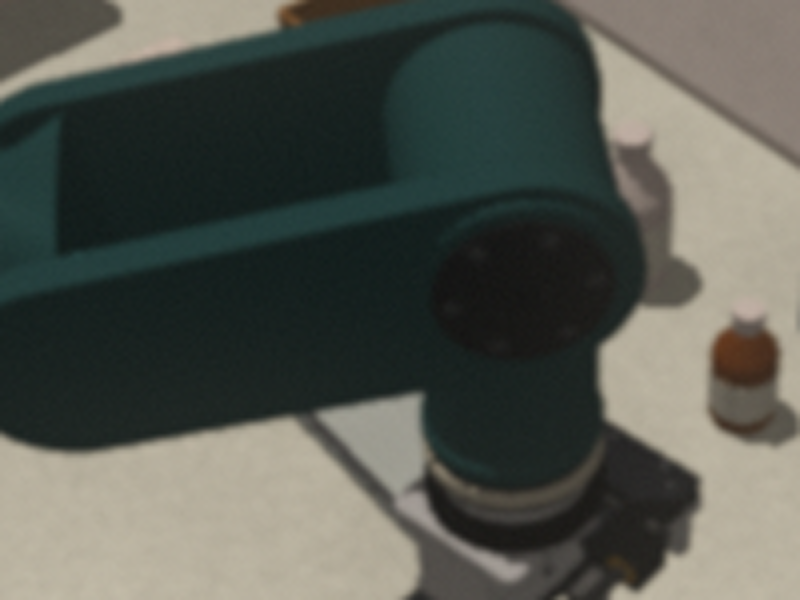

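```bash
python3 -c "
from bench import robot
print(robot.close_job())"
```

```text
the job is handed in; nothing more can be done
None
```

I ran the whole job in order and handed it in at about 33 s of simulated time. No check failed, but I could not see two of the three cups in the final pictures.

- **Carriage out:** I loosened the knob and drew the carriage to the outer stop. It had started about 14 mm short of fully home. I then locked it there with the clamp at about 1.33 rad.
- **Cups:** There were three cups in the tray. All three stood in the middle of the trough, about 47 mm apart.
- **Carriage home:** I loosened the knob, slid the loaded carriage about 150 mm until it pressed on the home stop, and tightened the clamp to about 1.36 rad. Clamp values come from the angle of the knob bar.
- **Tray:** I pushed the empty tray into the taped outline with the two fingertips. Both cameras put its centre within about 4 mm of the outline's centre, with the direction off by no more than about 2°. It was not knocked aside during the run.

**Last checks:** One cup was seen standing upright beside the head's edge after the slide. The other two are hidden under the detector head. I last saw them upright just before the slide, which was slow and showed no unusual forces. By eye in the last scene view, the amber bottle, screwdriver and marker are where they started, and the arm is clear of everything. The scene and side cameras disagreed by up to about 8 mm on some tray corners during the push, but only about 2 mm at the end.

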